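# Load the paint shaker

## Robot

A 6-joint arm with a two-finger parallel gripper is mounted at the origin on the work surface. World frame = base frame: x ahead of the robot, y to its left, z up, the work surface at z = 0. Lengths are in m, angles in rad, forces in N, time in s.
With the tool pointing down it reaches from about 0.325 to 0.775 m from the base axis. Payload 9.3 kg.
Tool frame: the origin (TCP) lies midway between the tips of the shut fingers; the grasp point (between the pads) lies manip.pinch_z behind it (manip.pinch_z is the distance from the TCP to the grasp point, in m); z points along the fingers, y is the line along which they close (so a half turn about z gives the same grasp; the last joint's range is limited). The gripper opens to 85 mm and grips with 20 to 120 N. Pads are 22 mm wide; open, the fingers measure 114 mm over their backs; the gripper's body (76 mm by 85 mm) begins 54 mm behind the grasp point. The pads swing forward as they close: fully open they stand 13 mm farther back than shut.
Start: joints at [0.999, 0.259, 0.021, 1.334, 0, 1.418], TCP at [0.224, 0.502, 0.231] pointing down, gripper open.
Joint ranges: [-3.04, 3.04], [-0.91, 1.82], [-1.04, 1.36], [-1.92, 1.95], [-1.52, 1.45], [-3.14, 3.14]. Speed limits (rad/s): [2.22, 2.22, 2.79, 3.14, 3.14, 3.14].

## Interface

Orientations are given as a unit quaternion [w, x, y, z].
In Python, from station import manip, read_camera gives the robot as it stands.
- The arm moves only by the tool arm_command, never from a script. Its argument "rows" is a list of rows, each an object with "fingers": the finger opening in m, from 0 to 0.0854; "delta_pos": the shift along the world's x, y, z in m, a list of three; "turn": the turn about the world's z in rad. In form: [{"fingers": fingers, "delta_pos": [tx, ty, tz], "turn": turn}, ...]. A call has exactly 5 rows; each row shifts and turns the commanded pose from where the row before left it; what a row does not reach is not made up. A row lasts 1/10 s, in which the tool goes at most 50 mm and 8.59 degrees, less where a joint would pass 70% of its speed; a pose out of reach is approached as far as the arm can. A call with a gripper value outside its range is refused whole. The fingers move at their own pace and stop on an object; "grip_force" is the grip in N (left out, the last holds). Time passes only in rows, so rows that do not move let the fingers close, or fill a call up. It gives the time, the measured TCP pose, the force, the opening and the grip force at its end, in the units of the state.
- manip.get_obs(): the state, without advancing time (a new reading comes with each control period).
- read_camera(name): name is "side" or "top" or "wrist"; returns a dict with "pixels" (400x640x3 uint8, blue, green, red), "mtx" (3x3 intrinsics, pixels), "k1" (the pictures are not rectified: a ray, as slopes to the right and down, at radius r is drawn at 1 + k1 r^2 times it, then the intrinsics apply), "R" (3x3) and "t" (3): a world point X has camera coordinates R X + t. Camera axes: x right, y down, z forward; pixel columns grow to the right and rows downward; lengths in m; the calibration is good to about 2 mm. A picture is of the moment at which its call begins. There is no depth.
- manip.job_done(): hands the job in; it is judged then, once.
The state is a dict: "t": time; "joint_positions": joint angles; "qd": joint speeds; "joint_efforts": joint torques, N m; "tcp_pos": TCP position; "tool_rot": TCP orientation; "ft_force": force on the tool from outside, world axes, zero at the start; "torque": the same for the moment, N m; "finger_gap": finger opening in m; "grip_force": force on a finger pad.
Only numpy, scipy, OpenCV 4.12 (cv2) and the standard library are available. Lean on these libraries where they do the work, as an engineer would, in place of code of your own. Each camera call takes 0.05 s, during which the arm holds its last target. There are 200 camera calls.

## Task

Load the paint shaker. First switch it off by pulling its red lever fully over towards you, then lift the orange keeper off its shaft and lay it flat on the cork mat, hub up, and stand every paint jar from the bench upright in the tray, one per cell. Slide the keeper back over the shaft until it sits fully home on the shoulder, and last of all switch the shaker on by pushing the red lever fully over, away from you. The jars are thin glass: keep the grip on them below 40 N and set them down softly, without dropping them; leave the paint tin and the brush where they are.

Things in the scene. Friction and masses are not known exactly. Their poses are not given: they have to be found in the camera images.
- shaker: Grey bench-top paint shaker, fixed. Origin: on the shaft axis at bench height; z up. Housing 200 (x) by 250 (y, -163 to +87), 60 high. Centred on the origin an aluminium tray 156 square, floor 66 above the bench, walls rising 30 above the floor; a black rubber cross 22 wide, 30 high splits it into four cells 62 square. Shaft in the middle; lever near y -122.
- cell0 (a point): Centre of the floor of a tray cell, at shaker (-42, 42) mm, 66 above the bench. Cell 62 by 62, 30 deep.
- cell1 (a point): Centre of the floor of a tray cell, at shaker (-42, -42) mm, 66 above the bench. Cell 62 by 62, 30 deep.
- cell2 (a point): Centre of the floor of a tray cell, at shaker (42, 42) mm, 66 above the bench. Cell 62 by 62, 30 deep.
- cell3 (a point): Centre of the floor of a tray cell, at shaker (42, -42) mm, 66 above the bench. Cell 62 by 62, 30 deep.
- shoulder (a point): Shaft of the shaker: a dark collar 30 in diameter from the tray floor up to the shoulder, then a bright spindle 16 in diameter, 24 long, its top 5 tapered. This point: centre of the shoulder, 144 above the bench, where the underside of the keeper sits when fully home.
- keeper: Orange plastic disc 140 in diameter and 8 thick with a black hub on top, 40 in diameter, up to 44 above the disc's underside; a bore 20 in diameter goes right through, 0.18 kg. Origin: on the axis at the underside; z up towards the hub. It starts home on the shaft. Grip it by the hub.
- mat: Cork mat 180 by 180, 3 thick, fixed to the bench. Origin: centre of its underside.
- jar_red: Paint jar with red paint and a white lid, an upright cylinder 48 in diameter and 72 high, thin-walled glass with a heavy bottom (keep the grip below 40 N a finger), about 0.11 to 0.21 kg. Origin: centre of its underside; z up. Two to four of the five jars are there, standing on the bench; a missing one has no pose.
- jar_yellow: Paint jar with yellow paint and a white lid, an upright cylinder 48 in diameter and 72 high, thin-walled glass with a heavy bottom (keep the grip below 40 N a finger), about 0.11 to 0.21 kg. Origin: centre of its underside; z up. Two to four of the five jars are there, standing on the bench; a missing one has no pose.
- jar_blue: Paint jar with blue paint and a white lid, an upright cylinder 48 in diameter and 72 high, thin-walled glass with a heavy bottom (keep the grip below 40 N a finger), about 0.11 to 0.21 kg. Origin: centre of its underside; z up. Two to four of the five jars are there, standing on the bench; a missing one has no pose.
- jar_green: Paint jar with green paint and a white lid, an upright cylinder 48 in diameter and 72 high, thin-walled glass with a heavy bottom (keep the grip below 40 N a finger), about 0.11 to 0.21 kg. Origin: centre of its underside; z up. Two to four of the five jars are there, standing on the bench; a missing one has no pose.
- jar_violet: Paint jar with violet paint and a white lid, an upright cylinder 48 in diameter and 72 high, thin-walled glass with a heavy bottom (keep the grip below 40 N a finger), about 0.11 to 0.21 kg. Origin: centre of its underside; z up. Two to four of the five jars are there, standing on the bench; a missing one has no pose.
- switch (a joint): Red toggle lever of the shaker, rad. At 0 it leans to the shaker's -x, towards the robot (off); at 1.0 to the shaker's +x, away from the robot (on). It starts on, between 0.8 and 1.0. It stays where it is left.
- switch_tip (a point): Centre of the red ball, 26 in diameter, at the top end of the lever, 60 from the pivot; the pivot is at shaker (0, -122, 82) mm and the lever swings from 0.5 rad before upright to 0.5 rad beyond it. Takes 1 to 2 N to push.
- tin: White paint tin with dark drips, 110 in diameter, 120 high. Origin: centre of its underside. To be left alone.
- brush: Flat brush, about 200 long, lying on the bench near the robot. Origin: under its middle. To be left alone.

How it is judged:
On the way, in this order (a step that is already met when the one before it is completed fails the run):
1. the shaker is switched off: lever over towards the robot (value of joint switch below 0.2 rad), for 0.2 s.
2. the keeper lies flat on the cork mat, hub up, released (horizontal distance between keeper and mat below 0.08 m and height (world z) of keeper below 0.012 m and angle between keeper's own z axis and vertical below 0.1 rad and contact force between the fingers and keeper below 0.5 N), for 0.2 s.
3. every jar stands upright on the floor of a cell of its own (((horizontal distance between jar_red and cell0 below 0.013 m and z of jar_red in the frame of cell0 below 0.006 m) or (horizontal distance between jar_red and cell1 below 0.013 m and z of jar_red in the frame of cell1 below 0.006 m) or (horizontal distance between jar_red and cell2 below 0.013 m and z of jar_red in the frame of cell2 below 0.006 m) or (horizontal distance between jar_red and cell3 below 0.013 m and z of jar_red in the frame of cell3 below 0.006 m)) and angle between each of jar_red, jar_yellow, jar_blue, jar_green, jar_violet's own z axis and vertical below 0.1 rad and ((horizontal distance between jar_yellow and cell0 below 0.013 m and z of jar_yellow in the frame of cell0 below 0.006 m) or (horizontal distance between jar_yellow and cell1 below 0.013 m and z of jar_yellow in the frame of cell1 below 0.006 m) or (horizontal distance between jar_yellow and cell2 below 0.013 m and z of jar_yellow in the frame of cell2 below 0.006 m) or (horizontal distance between jar_yellow and cell3 below 0.013 m and z of jar_yellow in the frame of cell3 below 0.006 m)) and ((horizontal distance between jar_blue and cell0 below 0.013 m and z of jar_blue in the frame of cell0 below 0.006 m) or (horizontal distance between jar_blue and cell1 below 0.013 m and z of jar_blue in the frame of cell1 below 0.006 m) or (horizontal distance between jar_blue and cell2 below 0.013 m and z of jar_blue in the frame of cell2 below 0.006 m) or (horizontal distance between jar_blue and cell3 below 0.013 m and z of jar_blue in the frame of cell3 below 0.006 m)) and ((horizontal distance between jar_green and cell0 below 0.013 m and z of jar_green in the frame of cell0 below 0.006 m) or (horizontal distance between jar_green and cell1 below 0.013 m and z of jar_green in the frame of cell1 below 0.006 m) or (horizontal distance between jar_green and cell2 below 0.013 m and z of jar_green in the frame of cell2 below 0.006 m) or (horizontal distance between jar_green and cell3 below 0.013 m and z of jar_green in the frame of cell3 below 0.006 m)) and ((horizontal distance between jar_violet and cell0 below 0.013 m and z of jar_violet in the frame of cell0 below 0.006 m) or (horizontal distance between jar_violet and cell1 below 0.013 m and z of jar_violet in the frame of cell1 below 0.006 m) or (horizontal distance between jar_violet and cell2 below 0.013 m and z of jar_violet in the frame of cell2 below 0.006 m) or (horizontal distance between jar_violet and cell3 below 0.013 m and z of jar_violet in the frame of cell3 below 0.006 m))), for 0.2 s.
4. the keeper is fully home on the shoulder, over the jars (all of step 3 and horizontal distance between keeper and shoulder below 0.005 m and z of keeper in the frame of shoulder between -0.004 and 0.004 m and angle between keeper's own z axis and vertical below 0.06 rad), for 0.2 s.
5. the lever is pushed over, with keeper and jars in place (all of step 4 and value of joint switch above 0.8 rad), for 0.2 s.
At the end, for the whole second after the job is handed in: Every jar stands upright (within 0.1 rad) on the floor of a cell of its own, the keeper is down on the shoulder within 4 mm, centred and level, the lever is past 0.8 rad, and all is at rest (all of step 5 and linear speed of each of jar_red, jar_yellow, jar_blue, jar_green, jar_violet, keeper below 0.02 m/s); the robot touches nothing.
It fails at once if the gripper squeezes or presses a jar with more than 90 N, both fingers together (contact force between the fingers and jar_red above 90 N or contact force between the fingers and jar_yellow above 90 N or contact force between the fingers and jar_blue above 90 N or contact force between the fingers and jar_green above 90 N or contact force between the fingers and jar_violet above 90 N).
It fails at once if a jar is pressed on the shaker with more than 50 N (contact force between any of jar_red, jar_yellow, jar_blue, jar_green, jar_violet and shaker above 50 N).
It fails at once if a jar is dropped into the tray: faster than 0.4 m/s within its walls, 5 to 35 mm above the floor ((horizontal distance between jar_red and shaker below 0.085 m and z of jar_red in the frame of shaker between 0.071 and 0.101 m and linear speed of jar_red above 0.4 m/s) or (horizontal distance between jar_yellow and shaker below 0.085 m and z of jar_yellow in the frame of shaker between 0.071 and 0.101 m and linear speed of jar_yellow above 0.4 m/s) or (horizontal distance between jar_blue and shaker below 0.085 m and z of jar_blue in the frame of shaker between 0.071 and 0.101 m and linear speed of jar_blue above 0.4 m/s) or (horizontal distance between jar_green and shaker below 0.085 m and z of jar_green in the frame of shaker between 0.071 and 0.101 m and linear speed of jar_green above 0.4 m/s) or (horizontal distance between jar_violet and shaker below 0.085 m and z of jar_violet in the frame of shaker between 0.071 and 0.101 m and linear speed of jar_violet above 0.4 m/s)).
It fails at once if the tin or the brush is moved more than 40 mm (distance of any of tin, brush from where it was at the start of the episode above 0.04 m).
Of jar_red, jar_yellow, jar_blue, jar_green, jar_violet only 2 to 4 are there at a start; the rules pass over those that are not, and their reading is None.
At some moment in a run one of jar_red, jar_yellow, jar_blue, jar_green, jar_violet may be knocked a few centimetres aside while the robot is not near it.
It also fails if it takes over 210 s, if anything falls off the work surface, if the arm or the gripper's body presses on something with over 40 N, if the wrist force passes 120 N, or if a joint passes its speed limit or range.

## Working session

There is one attempt and no reset: what is moved stays moved. The work goes in short steps, Python scripts to look and compute and a tool call to move; the robot and the scene stay as the last step left them, time stands still between calls to the robot, and variables do not carry over. Pictures are saved under pics/ and viewed, at most 18 in all, crops included, and the job is handed in when it is done.

Besides the shell and the picture viewer there is one more tool, called after "Emit:" in YAML: its name, and indented under it one key for each argument. arm_command: Moves the arm, as the interface text tells. Its arguments: {"type":"object","properties":{"rows":{"type":"array","items":{"type":"object","properties":{"fingers":{"type":"number"},"delta_pos":{"type":"array","items":{"type":"number"}},"turn":{"type":"number"}}}},"grip_force":{"type":"number"}},"required":["rows"]}

```bash
ls; mkdir -p pics; cat > h.py <<'E'
import numpy as np, cv2
from station import manip, read_camera
def cam(n,save=None):
    c=read_camera(n); c={k:(np.array(v) if k!='k1' else v) for k,v in c.items()}
    if save: cv2.imwrite('pics/'+save+'.png',c['pixels'])
    return c
def ray(c,uv):
    d=np.array([c['k1'],0,0,0],float)
    p=cv2.undistortPoints(np.array(uv,float).reshape(-1,1,2),c['mtx'].astype(float),d).reshape(-1,2)
    v=np.c_[p,np.ones(len(p))]@c['R']
    return -c['R'].T@c['t'], v/np.linalg.norm(v,axis=1)[:,None]
def onz(c,uv,z):
    o,v=ray(c,uv); return o+v*((z-o[2])/v[:,2])[:,None]
def tri(rs):
    A=0;b=0
    for o,v in rs:
        P=np.eye(3)-np.outer(v,v);A=A+P;b=b+P@o
    x=np.linalg.solve(A,b); return x,[np.linalg.norm((np.eye(3)-np.outer(v,v))@(x-o)) for o,v in rs]
def proj(c,X):
    r,_=cv2.Rodrigues(c['R'].astype(float))
    return cv2.projectPoints(np.array(X,float).reshape(-1,1,3),r,c['t'].astype(float),c['mtx'].astype(float),np.array([c['k1'],0,0,0],float))[0].reshape(-1,2)
E
python3 - <<'E'
from h import *
for n in('top','side','wrist'):
    c=cam(n,n+'0'); print(n,-c['R'].T@c['t'],c['R'][2],c['k1'],c['mtx'][0,0])
s=manip.get_obs();print(s,manip.pinch_z)
E
```

```text
pics
top [0.35358664 0.02185568 1.14963107] [ 0.1847018   0.00206145 -0.98279245] -0.03616273373328676 410.7198588041851
side [ 0.15751614 -0.81146497  0.83913195] [ 0.32558289  0.703178   -0.63208898] -0.14561688607533788 478.7848827767877
wrist [0.16198913 0.52984209 0.37356453] [ 0.24144611 -0.1092244  -0.96424779] -0.012977951409684241 340.00565387697856
{'t': 0.15, 'joint_positions': array([ 9.99388449e-01,  2.59079358e-01,  2.09507830e-02,  1.33369329e+00,
       -2.49175601e-05,  1.41819720e+00]), 'qd': array([ 0.00084925, -0.00218128,  0.00358594,  0.00106188, -0.00070906,
        0.00020456]), 'joint_efforts': array([ 2.58272390e-03, -5.55971289e+01,  3.44661105e+01,  1.13834723e-02,
       -1.48580243e-04,  2.48843310e-05]), 'tcp_pos': array([0.22356894, 0.50228751, 0.23080187]), 'tool_rot': array([-1.69945521e-04,  2.07877292e-01,  9.78154777e-01, -4.83949367e-04]), 'ft_force': array([ 0.43181581, -0.97626643,  1.40587803]), 'torque': array([-0.01597348, -0.01061046,  0.00604645]), 'grip_force': 0.0, 'finger_gap': 0.08559592911985738} 0.0187
```

View pics/top0.png

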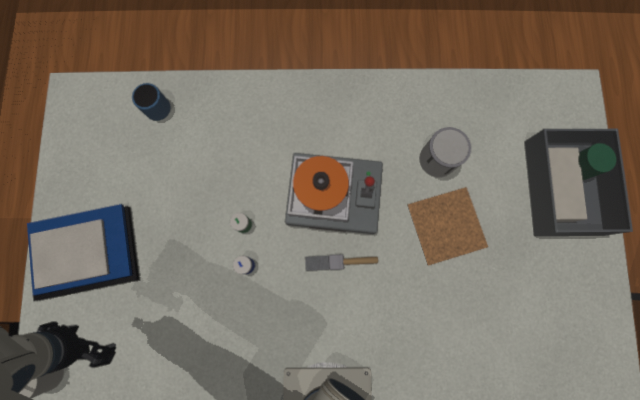

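View pics/side0.png

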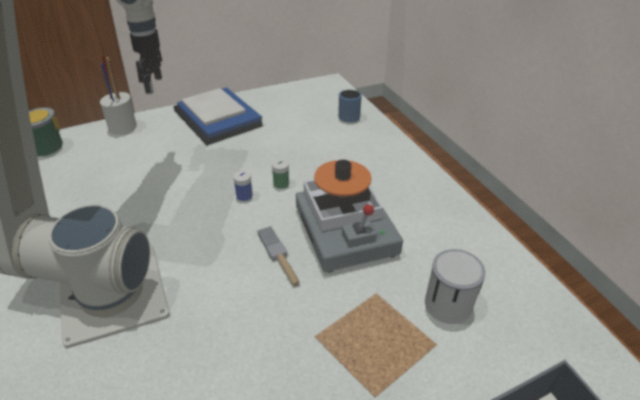

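The top view shows the shaker with its keeper at (321,183), the red ball at (369,181), the mat at (447,226), the tin at (447,150) and the brush at (340,262). Two jars are present: green at (241,222) and blue at (244,264). The side view shows the same two jars.

```bash
cat >> h.py <<'E'
def blobs(c,lo,hi,box,amin=10,n=1):
    h=cv2.cvtColor(c['pixels'],cv2.COLOR_BGR2HSV); m=cv2.inRange(h,np.array(lo),np.array(hi))
    k=np.zeros_like(m); x0,y0,x1,y1=box; k[y0:y1,x0:x1]=m[y0:y1,x0:x1]
    cs,_=cv2.findContours(k,cv2.RETR_EXTERNAL,cv2.CHAIN_APPROX_NONE)
    return sorted([q for q in cs if cv2.contourArea(q)>=amin],key=cv2.contourArea,reverse=True)[:n]
def cen(q):
    m=cv2.moments(q); return np.array([m['m10']/m['m00'],m['m01']/m['m00']])
E
python3 - <<'E'
from h import *
T=cam('top');S=cam('side')
# keeper disc : ellipse fit of convex hull outline
def ell(c,lo,hi,box):
    q=blobs(c,lo,hi,box)[0]; e=cv2.fitEllipse(cv2.convexHull(q)); return np.array(e[0]),e[1]
kt,ks=ell(T,(5,120,80),(18,255,255),(280,140,370,225)),ell(S,(5,120,80),(18,255,255),(300,140,385,210))
print(kt,ks); print('disc',tri([(o,v[0]) for o,v in (ray(T,kt[0]),ray(S,ks[0]))]), onz(T,kt[0],.152))
R=[((0,150,60),(4,255,255)),((174,150,60),(180,255,255))]
def red(c,box):
    h=cv2.cvtColor(c['pixels'],cv2.COLOR_BGR2HSV); m=cv2.inRange(h,(0,150,70),(4,255,255))|cv2.inRange(h,(172,120,70),(180,255,255))
    x0,y0,x1,y1=box; ys,xs=np.nonzero(m[y0:y1,x0:x1]); print(len(xs)); return np.array([xs.mean()+x0,ys.mean()+y0])
rt,rs=red(T,(350,165,390,205)),red(S,(355,198,380,222)); print('ball',rt,rs,tri([(o,v[0]) for o,v in (ray(T,rt),ray(S,rs))]))
q=blobs(T,(5,60,60),(22,200,255),(400,180,500,270))[0]; r=cv2.minAreaRect(q); print('mat',onz(T,cv2.boxPoints(r),.003),onz(T,[r[0]],.003))
q=blobs(S,(5,60,60),(22,200,255),(310,290,440,395))[0]; r=cv2.minAreaRect(q); print('matS',onz(S,[cen(q)],.003))
# jar lids: white caps
for nm,bt,bs in (('green',(225,205,258,240),(268,155,294,195)),('blue',(228,248,262,282),(230,168,258,205))):
    for c,b in((T,bt),(S,bs)):
        im=c['pixels'][b[1]:b[3],b[0]:b[2]]; cv2.imwrite('pics/%s_%d.png'%(nm,c is T),cv2.resize(im,None,fx=8,fy=8,interpolation=0))
a=cv2.imread('pics/green_1.png');L=[cv2.resize(cv2.imread('pics/%s.png'%f),(260,280)) for f in('green_1','blue_1')]+[cv2.resize(cv2.imread('pics/%s.png'%f),(260,300)) for f in('green_0','blue_0')]
sh=cv2.resize(T['pixels'][145:240,280:390],(520,450))
cv2.imwrite('pics/m.png',np.vstack([np.hstack(L[:2]),np.hstack(L[2:])])); cv2.imwrite('pics/sh.png',sh)
E
```

```text
(array([320.43563843, 182.78269958]), (54.19560241699219, 55.289920806884766)) (array([342.48150635, 177.95347595]), (35.183433532714844, 55.14445114135742))
disc (array([0.5839479 , 0.01480472, 0.14312204]), [np.float64(0.00043483295320270856), np.float64(0.000434832953202767)]) [[0.58233807 0.01473781 0.152     ]]
50
12
ball [369.24 180.76] [367.83333333 207.41666667] (array([ 0.58807765, -0.10783366,  0.14380834]), [np.float64(0.0005737640944086087), np.float64(0.0005737640944084567)])
mat [[ 0.55237387 -0.2317129   0.003     ]
 [ 0.60918212 -0.40647929  0.003     ]
 [ 0.43113057 -0.45198948  0.003     ]
 [ 0.37784246 -0.28122886  0.003     ]] [[ 0.4913405  -0.34249589  0.003     ]]
matS [[ 0.48730076 -0.35034213  0.003     ]]
```

View pics/m.png

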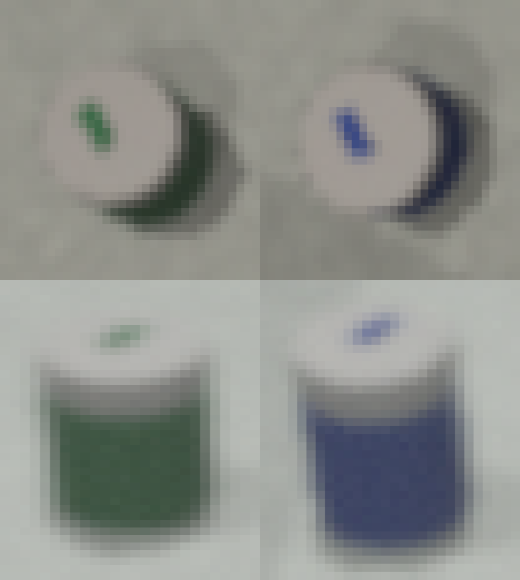

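View pics/sh.png

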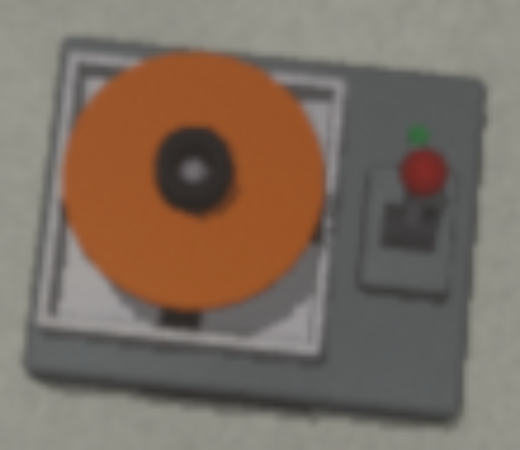

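The lid outlines are clear in the crops. In the shaker crop the tray rim corners are at about (72,50), (345,80), (320,355) and (40,325), and the green lamp and lever are on the right.

```bash
python3 - <<'E'
from h import *
T=cam('top');S=cam('side')
for a,b in (((238.5,221),(280,162.2)),((242,264.5),(242,174.9))):
    print(tri([(o,v[0]) for o,v in (ray(T,[a]),ray(S,[b]))]),onz(T,[a],.072),onz(S,[b],.072))
k=np.array([(72,50),(345,80),(320,355),(40,325)])/[4.727,4.737]+[279.6,144.6]
w=onz(T,k,.096);print(w,w.mean(0))
for i in range(4):
    d=w[(i+1)%4]-w[i];print(np.linalg.norm(d),np.degrees(np.arctan2(d[1],d[0])))
# housing edge from side/top
E
```

```text
(array([0.49812794, 0.23156837, 0.0739354 ]), [np.float64(3.379419674907294e-05), np.float64(3.3794196749133447e-05)]) [[0.49842097 0.23193754 0.072     ]] [[0.49895561 0.23421151 0.072     ]]
(array([0.38453703, 0.219676  , 0.07160995]), [np.float64(0.00012063587982167892), np.float64(0.00012063587982177418)]) [[0.38440837 0.21963181 0.072     ]] [[0.38453867 0.21912275 0.072     ]]
[[ 0.67114916  0.08201375  0.096     ]
 [ 0.65262828 -0.07151207  0.096     ]
 [ 0.49727255 -0.05439242  0.096     ]
 [ 0.51481564  0.09894075  0.096     ]] [0.58396641 0.0137625  0.096     ]
0.154638940952579 -96.87874250051517
0.156296144630241 173.7115798572929
0.15433347661347338 83.47307990870569
0.1572472274656465 -6.179622203486856
```

Emit:
arm_command:
  rows:
    - {"fingers":0,"delta_pos":[0.04,-0.03,0.01],"turn":0.0}
    - {"fingers":0,"delta_pos":[0.04,-0.03,0.01],"turn":0.0}
    - {"fingers":0,"delta_pos":[0.04,-0.03,0.01],"turn":0.0}
    - {"fingers":0,"delta_pos":[0.04,-0.03,0.01],"turn":0.0}
    - {"fingers":0,"delta_pos":[0.04,-0.03,0.01],"turn":0.0}

```text
t: 0.85
tcp_pos: [0.421, 0.354, 0.2809]
tool_rot: [0.0, 0.208, 0.978, 0.0]
ft_force: [0.5, 1.1, -1.1]
finger_gap: 0.012
grip_force: 0.0
```

Emit:
arm_command:
  rows:
    - {"fingers":0,"delta_pos":[0.02,-0.044,-0.004],"turn":0.1}
    - {"fingers":0,"delta_pos":[0.02,-0.044,-0.004],"turn":0.1}
    - {"fingers":0,"delta_pos":[0.02,-0.044,-0.004],"turn":0.104}
    - {"fingers":0,"delta_pos":[0.02,-0.044,-0.004],"turn":0}
    - {"fingers":0,"delta_pos":[0.02,-0.044,-0.004],"turn":0}

```text
t: 1.35
tcp_pos: [0.5202, 0.1335, 0.2603]
tool_rot: [0.0, 0.057, 0.998, 0.0]
ft_force: [0.6, 1.2, -0.2]
finger_gap: 0.0001
grip_force: 0.0
```

Emit:
arm_command:
  rows:
    - {"fingers":0,"delta_pos":[0.021,-0.044,-0.002],"turn":0}
    - {"fingers":0,"delta_pos":[0.021,-0.044,-0.002],"turn":0}
    - {"fingers":0,"delta_pos":[0.021,-0.044,-0.002],"turn":0}
    - {"fingers":0,"delta_pos":[0.021,-0.044,-0.002],"turn":0}
    - {"fingers":0,"delta_pos":[0.021,-0.044,-0.002],"turn":0}

```text
t: 1.85
tcp_pos: [0.6253, -0.0866, 0.2503]
tool_rot: [0.0, 0.057, 0.998, 0.0]
ft_force: [1.2, 0.6, 0.7]
finger_gap: 0.0002
grip_force: 0.0
```

Emit:
arm_command:
  rows:
    - {"fingers":0,"delta_pos":[0.003,-0.02,0],"turn":0}
    - {"fingers":0,"delta_pos":[0,0,0],"turn":0}
    - {"fingers":0,"delta_pos":[0,0,0],"turn":0}
    - {"fingers":0,"delta_pos":[0,0,0],"turn":0}
    - {"fingers":0,"delta_pos":[0,0,0],"turn":0}

```text
t: 2.35
tcp_pos: [0.6275, -0.1032, 0.2509]
tool_rot: [0.0, 0.057, 0.998, -0.0]
ft_force: [0.5, 0.2, -0.6]
finger_gap: -0.0001
grip_force: 0.0
```

```bash
python3 - <<'E'
from h import *
c=cam('wrist','w1');print(-c['R'].T@c['t'],proj(c,[[.588,-.108,.14],[.584,.0142,.188],manip.get_obs()['tcp_pos']]))
E
```

```text
[ 0.56041663 -0.0954824   0.39369567] [[306.09606891 146.09475681]
 [506.45459413 125.62802681]
 [318.20480847 258.97531712]]
```

View pics/w1.png

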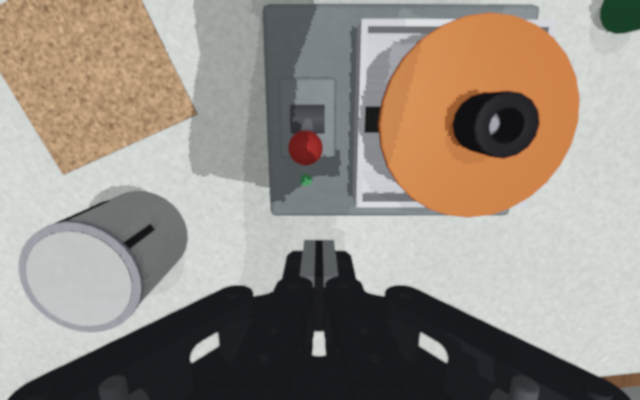

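The wrist view shows the red ball at (306,147), matching the predicted (306,146), and the hub top at (508,124). The fingers are on the far side of the lever, so I lower them and pull.

Emit:
arm_command:
  rows:
    - {"fingers":0,"delta_pos":[0.0,-0.003,-0.03],"turn":0}
    - {"fingers":0,"delta_pos":[0,0,-0.035],"turn":0}
    - {"fingers":0,"delta_pos":[0,0,-0.035],"turn":0}
    - {"fingers":0,"delta_pos":[0,0,-0.025],"turn":0}
    - {"fingers":0,"delta_pos":[0,0,0],"turn":0}

```text
t: 2.9
tcp_pos: [0.6259, -0.1062, 0.1222]
tool_rot: [-0.003, 0.057, 0.998, 0.001]
ft_force: [-0.2, 0.2, 0.4]
finger_gap: 0.0001
grip_force: 0.0
```

Emit:
arm_command:
  rows:
    - {"fingers":0,"delta_pos":[-0.01,0.001,0],"turn":0}
    - {"fingers":0,"delta_pos":[-0.01,0.001,0],"turn":0}
    - {"fingers":0,"delta_pos":[-0.01,0.001,0],"turn":0}
    - {"fingers":0,"delta_pos":[-0.01,0.001,0],"turn":0}
    - {"fingers":0,"delta_pos":[-0.01,0.001,0],"turn":0}

```text
t: 3.4
tcp_pos: [0.577, -0.1026, 0.1262]
tool_rot: [0.001, 0.057, 0.998, -0.0]
ft_force: [1.4, 0.0, 1.1]
finger_gap: 0.0001
grip_force: 0.6
```

```bash
python3 - <<'E'
from h import *
c=cam('wrist','w2');print(manip.get_obs()['ft_force'],proj(c,[[.544,-.104,.135]]))
T=cam('top');
h=cv2.cvtColor(c['pixels'],cv2.COLOR_BGR2HSV); m=cv2.inRange(h,(0,150,70),(4,255,255))|cv2.inRange(h,(172,120,70),(180,255,255))
ys,xs=np.nonzero(m);p=[[xs.mean(),ys.mean()]];print(p,len(xs),onz(c,p,.137))
E
```

```text
[0.0189921  0.6933982  0.13716878] [[305.70464797 194.80384252]]
[[np.float64(306.1230133502861), np.float64(218.54132231404958)]] 3146 [[ 0.55346462 -0.10493546  0.137     ]]
```

Emit:
arm_command:
  rows:
    - {"fingers":0,"delta_pos":[-0.003,0,0],"turn":0}
    - {"fingers":0,"delta_pos":[-0.003,0,0],"turn":0}
    - {"fingers":0,"delta_pos":[-0.003,0,0],"turn":0}
    - {"fingers":0,"delta_pos":[-0.001,0,0],"turn":0}
    - {"fingers":0,"delta_pos":[0,0,0],"turn":0}

```text
t: 4.0
tcp_pos: [0.5676, -0.1027, 0.1252]
tool_rot: [-0.0, 0.057, 0.998, 0.0]
ft_force: [-0.3, 0.4, -0.8]
finger_gap: 0.0001
grip_force: 0.0
```

```bash
cat >> h.py <<'E'
def ball(c,z=.137,box=None):
    h=cv2.cvtColor(c['pixels'],cv2.COLOR_BGR2HSV); m=cv2.inRange(h,(0,150,70),(4,255,255))|cv2.inRange(h,(172,120,70),(180,255,255))
    ys,xs=np.nonzero(m);p=[[xs.mean(),ys.mean()]];return p,len(xs),onz(c,p,z)
E
python3 - <<'E'
from h import *
c=cam('wrist','w3');o=manip.get_obs();print(o['ft_force'],o['tcp_pos'],o['grip_force'],ball(c))
E
```

```text
[-0.226855   -0.13788679  0.68484178] [ 0.56768039 -0.10267477  0.12520886] 0.0 ([[np.float64(309.0568673096109), np.float64(215.79647489191885)]], 3007, array([[ 0.54276942, -0.10360956,  0.137     ]]))
```

Emit:
arm_command:
  rows:
    - {"fingers":0,"delta_pos":[0.012,0,0],"turn":0}
    - {"fingers":0,"delta_pos":[0,0,0.04],"turn":0}
    - {"fingers":0,"delta_pos":[0,0,0.045],"turn":0}
    - {"fingers":0,"delta_pos":[0,0,0.045],"turn":0}
    - {"fingers":0.085,"delta_pos":[0,0.03,0],"turn":0}

```text
t: 4.55
tcp_pos: [0.5826, -0.0751, 0.2612]
tool_rot: [0.005, 0.059, 0.998, -0.001]
ft_force: [0.3, 0.0, -0.5]
finger_gap: 0.0132
grip_force: 0.0
```

Emit:
arm_command:
  rows:
    - {"fingers":0.085,"delta_pos":[0,0.04,0],"turn":0}
    - {"fingers":0.085,"delta_pos":[0.004,0.047,0],"turn":0}
    - {"fingers":0.085,"delta_pos":[0,0,0],"turn":0}
    - {"fingers":0.085,"delta_pos":[0,0,0],"turn":0}
    - {"fingers":0.085,"delta_pos":[0,0,0],"turn":0}

```text
t: 5.05
tcp_pos: [0.5842, 0.014, 0.2552]
tool_rot: [-0.0, 0.057, 0.998, -0.0]
ft_force: [-0.2, 0.1, -0.2]
finger_gap: 0.0845
grip_force: 0.0
```

```bash
python3 - <<'E'
from h import *
c=cam('wrist','w4');o=manip.get_obs();print(o['tcp_pos'],proj(c,[[.584,.0142,.188],[.584,.0142,.152]]))
q=blobs(c,(5,120,80),(18,255,255),(0,0,640,400))[0];print(cv2.boundingRect(q))
T=cam('top');print(ball(T,.135),ball(cam('side'),.135))
E
```

```text
[0.5841323  0.01356749 0.25517333] [[318.84907226 213.63158504]
 [318.84178396 198.98991869]]
(227, 102, 184, 179)
([[np.float64(371.0), np.float64(199.0)]], 3, array([[ 0.54361605, -0.11219859,  0.135     ]])) ([[np.float64(349.25), np.float64(214.25)]], 8, array([[ 0.54356338, -0.10313113,  0.135     ]]))
```

View pics/w4.png

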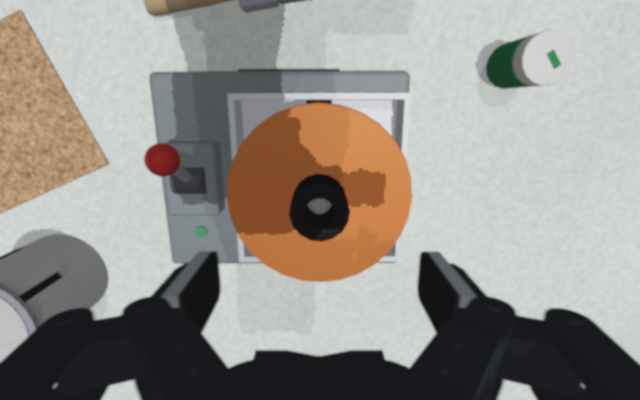

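The hub sits at (319,207), close to prediction. The disc spans (227–411, 102–281), so I fit its outline on its plane.

```bash
cat >> h.py <<'E'
def circ(P):
    P=np.asarray(P)[:,:2];A=np.c_[2*P,np.ones(len(P))];s=np.linalg.lstsq(A,(P**2).sum(1),rcond=None)[0]
    return s[:2],np.sqrt(s[2]+s[:2]@s[:2])
E
python3 - <<'E'
from h import *
for n,b in(('wrist',(0,0,640,400)),('top',(280,140,370,225)),('side',(300,140,385,210))):
    c=cam(n)
    q=cv2.convexHull(blobs(c,(5,100,50),(18,255,255),b)[0]).reshape(-1,2)
    print(n,[(z,circ(onz(c,q,z))) for z in (.148,.152)])
E
```

```text
wrist [(0.148, (array([0.58437786, 0.01430202]), np.float64(0.06998848905094986))), (0.152, (array([0.58329995, 0.01441296]), np.float64(0.06886879056944908)))]Traceback (most recent call last):
  File "<stdin>", line 4, in <module>
IndexError: list index out of range
```

Emit:
arm_command:
  rows:
    - {"fingers":0.085,"delta_pos":[0,0.001,-0.03],"turn":0}
    - {"fingers":0.085,"delta_pos":[0,0,-0.03],"turn":0}
    - {"fingers":0.085,"delta_pos":[0,0,-0.025],"turn":0}
    - {"fingers":0.085,"delta_pos":[0,0,-0.016],"turn":0}
    - {"fingers":0.085,"delta_pos":[0,0,0],"turn":0}

```text
t: 5.8
tcp_pos: [0.5826, 0.0149, 0.1522]
tool_rot: [-0.002, 0.058, 0.998, 0.0]
ft_force: [-0.4, -0.6, -0.1]
finger_gap: 0.0849
grip_force: 0.0
```

Emit:
arm_command:
  rows:
    - {"fingers":0.02,"delta_pos":[0,0,0],"turn":0}
    - {"fingers":0.02,"delta_pos":[0,0,0],"turn":0}
    - {"fingers":0.02,"delta_pos":[0,0,0],"turn":0}
    - {"fingers":0.02,"delta_pos":[0,0,0],"turn":0}
    - {"fingers":0.02,"delta_pos":[0,0,0],"turn":0}
  grip_force: 50

```text
t: 6.3
tcp_pos: [0.5843, 0.0153, 0.1557]
tool_rot: [0.001, 0.057, 0.998, -0.0]
ft_force: [-1.4, -0.3, 5.9]
finger_gap: 0.039
grip_force: 50.2
```

Emit:
arm_command:
  rows:
    - {"fingers":0.02,"delta_pos":[0,0,0.01],"turn":0}
    - {"fingers":0.02,"delta_pos":[0,0,0.02],"turn":0}
    - {"fingers":0.02,"delta_pos":[0,0,0.02],"turn":0}
    - {"fingers":0.02,"delta_pos":[0,0,0.02],"turn":0}
    - {"fingers":0.02,"delta_pos":[0,0,0.02],"turn":0}

```text
t: 6.8
tcp_pos: [0.5836, 0.0155, 0.2457]
tool_rot: [0.0, 0.057, 0.998, 0.0]
ft_force: [1.1, 0.5, -1.6]
finger_gap: 0.0386
grip_force: 50.5
```

Emit:
arm_command:
  rows:
    - {"fingers":0.02,"delta_pos":[-0.003,-0.02,0],"turn":0}
    - {"fingers":0.02,"delta_pos":[-0.01,-0.04,0],"turn":0}
    - {"fingers":0.02,"delta_pos":[-0.01,-0.04,0],"turn":0}
    - {"fingers":0.02,"delta_pos":[-0.01,-0.04,0],"turn":0}
    - {"fingers":0.02,"delta_pos":[-0.01,-0.04,0],"turn":0}

```text
t: 7.3
tcp_pos: [0.5402, -0.1659, 0.245]
tool_rot: [0.0, 0.057, 0.998, -0.0]
ft_force: [0.5, -0.1, -1.2]
finger_gap: 0.039
grip_force: 50.6
```

Emit:
arm_command:
  rows:
    - {"fingers":0.02,"delta_pos":[-0.01,-0.04,0],"turn":0}
    - {"fingers":0.02,"delta_pos":[-0.01,-0.04,0],"turn":0}
    - {"fingers":0.02,"delta_pos":[-0.01,-0.04,0],"turn":0}
    - {"fingers":0.02,"delta_pos":[-0.01,-0.04,0],"turn":0}
    - {"fingers":0.02,"delta_pos":[-0.01,-0.02,0],"turn":0}

```text
t: 7.8
tcp_pos: [0.4899, -0.3476, 0.2444]
tool_rot: [-0.0, 0.058, 0.998, -0.0]
ft_force: [0.6, 0.1, -1.1]
finger_gap: 0.0388
grip_force: 50.7
```

Emit:
arm_command:
  rows:
    - {"fingers":0.02,"delta_pos":[0,0,-0.04],"turn":0}
    - {"fingers":0.02,"delta_pos":[0,0,-0.045],"turn":0}
    - {"fingers":0.02,"delta_pos":[0,0,-0.045],"turn":0}
    - {"fingers":0.02,"delta_pos":[0,0,-0.045],"turn":0}
    - {"fingers":0.02,"delta_pos":[0,0,-0.035],"turn":0}

```text
t: 8.3
tcp_pos: [0.4902, -0.3441, 0.0324]
tool_rot: [-0.001, 0.057, 0.998, 0.001]
ft_force: [-0.4, 0.3, -2.4]
finger_gap: 0.0388
grip_force: 50.7
```

Emit:
arm_command:
  rows:
    - {"fingers":0.02,"delta_pos":[0,0,-0.009],"turn":0}
    - {"fingers":0.02,"delta_pos":[0,0,-0.004],"turn":0}
    - {"fingers":0.02,"delta_pos":[0,0,-0.002],"turn":0}
    - {"fingers":0.02,"delta_pos":[0,0,-0.002],"turn":0}
    - {"fingers":0.02,"delta_pos":[0,0,0],"turn":0}

```text
t: 8.8
tcp_pos: [0.4913, -0.3451, 0.0186]
tool_rot: [0.001, 0.057, 0.998, -0.001]
ft_force: [0.2, 0.4, -1.8]
finger_gap: 0.0386
grip_force: 50.8
```

Emit:
arm_command:
  rows:
    - {"fingers":0.02,"delta_pos":[0,0,-0.002],"turn":0}
    - {"fingers":0.02,"delta_pos":[0,0,-0.001],"turn":0}
    - {"fingers":0.02,"delta_pos":[0,0,-0.001],"turn":0}
    - {"fingers":0.02,"delta_pos":[0,0,0],"turn":0}
    - {"fingers":0.02,"delta_pos":[0,0,0],"turn":0}

```text
t: 9.3
tcp_pos: [0.491, -0.3449, 0.0146]
tool_rot: [0.001, 0.057, 0.998, -0.0]
ft_force: [-3.0, 1.8, 9.9]
finger_gap: 0.0392
grip_force: 51.9
```

Emit:
arm_command:
  rows:
    - {"fingers":0.085,"delta_pos":[0,0,0],"turn":0}
    - {"fingers":0.085,"delta_pos":[0,0,0],"turn":0}
    - {"fingers":0.085,"delta_pos":[0,0,0],"turn":0}
    - {"fingers":0.085,"delta_pos":[0,0,0],"turn":0}
    - {"fingers":0.085,"delta_pos":[0,0,0.01],"turn":0}

```text
t: 9.8
tcp_pos: [0.4902, -0.344, 0.0224]
tool_rot: [-0.001, 0.057, 0.998, 0.001]
ft_force: [-0.4, -0.6, -1.0]
finger_gap: 0.0846
grip_force: 0.0
```

Emit:
arm_command:
  rows:
    - {"fingers":0.085,"delta_pos":[0,0,0.045],"turn":0}
    - {"fingers":0.085,"delta_pos":[0,0,0.045],"turn":0}
    - {"fingers":0.085,"delta_pos":[0,0,0.045],"turn":0}
    - {"fingers":0.085,"delta_pos":[0,0,0.045],"turn":0}
    - {"fingers":0.085,"delta_pos":[0,0,0.045],"turn":0}

```text
t: 10.3
tcp_pos: [0.4904, -0.3443, 0.2512]
tool_rot: [0.0, 0.057, 0.998, -0.0]
ft_force: [0.3, -1.1, -1.4]
finger_gap: 0.085
grip_force: 0.0
```

```bash
python3 - <<'E'
from h import *
c=cam('wrist','w5');o=manip.get_obs();print(o['tcp_pos'])
T=cam('top','t5')
for cc,b in((c,(0,0,640,400)),(T,(395,180,500,270))):
    h=cv2.convexHull(blobs(cc,(5,165,60),(16,255,255),b,300)[0]).reshape(-1,2)
    print(circ(onz(cc,h,.003)),circ(onz(cc,h,.011)))
E
```

```text
[ 0.49168731 -0.34542401  0.25888682]
(array([ 0.4787336 , -0.36319659]), np.float64(0.052661369295190115)) (array([ 0.47759956, -0.36264735]), np.float64(0.05158378796620693))
(array([ 0.49127606, -0.34599176]), np.float64(0.06883867368352889)) (array([ 0.4903154 , -0.34342531]), np.float64(0.06835838895845256))
```

View pics/t5.png

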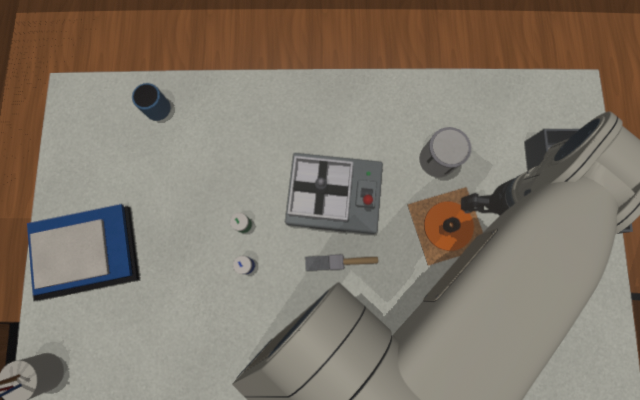

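The keeper lies on the mat at (451,224), the lever leans towards the robot at (367,200), and the jars have not moved. Next I look at the tray from above.

Emit:
arm_command:
  rows:
    - {"fingers":0.085,"delta_pos":[0.009,0.036,0],"turn":0}
    - {"fingers":0.085,"delta_pos":[0.009,0.036,0],"turn":0}
    - {"fingers":0.085,"delta_pos":[0.009,0.036,0],"turn":0}
    - {"fingers":0.085,"delta_pos":[0.009,0.036,0],"turn":0}
    - {"fingers":0.085,"delta_pos":[0.009,0.036,0],"turn":0}

```text
t: 10.9
tcp_pos: [0.5357, -0.1631, 0.2488]
tool_rot: [0.0, 0.057, 0.998, -0.0]
ft_force: [0.5, -0.3, -0.3]
finger_gap: 0.0849
grip_force: 0.0
```

Emit:
arm_command:
  rows:
    - {"fingers":0.085,"delta_pos":[0.009,0.036,0],"turn":0}
    - {"fingers":0.085,"delta_pos":[0.009,0.036,0],"turn":0}
    - {"fingers":0.085,"delta_pos":[0.009,0.036,0],"turn":0}
    - {"fingers":0.085,"delta_pos":[0.009,0.036,0],"turn":0}
    - {"fingers":0.085,"delta_pos":[0.009,0.036,0],"turn":0}

```text
t: 11.4
tcp_pos: [0.5808, 0.0169, 0.2488]
tool_rot: [0.0, 0.057, 0.998, -0.0]
ft_force: [-0.0, 0.5, 0.4]
finger_gap: 0.0853
grip_force: 0.0
```

Emit:
arm_command:
  rows:
    - {"fingers":0.085,"delta_pos":[0,0,0],"turn":0}
    - {"fingers":0.085,"delta_pos":[0,0,0],"turn":0}
    - {"fingers":0.085,"delta_pos":[0,0,0],"turn":0}
    - {"fingers":0.085,"delta_pos":[0,0,0],"turn":0}
    - {"fingers":0.085,"delta_pos":[0,0,0],"turn":0}

```text
t: 11.9
tcp_pos: [0.5806, 0.0144, 0.2484]
tool_rot: [0.0, 0.058, 0.998, -0.0]
ft_force: [-0.4, -0.3, -0.4]
finger_gap: 0.085
grip_force: 0.0
```

```bash
python3 - <<'E'
from h import *
c=cam('wrist','w6');o=manip.get_obs();print(o['tcp_pos'])
th=-.115;R=np.array([[np.cos(th),-np.sin(th)],[np.sin(th),np.cos(th)]]);o=np.array([.584,.0143])
L=lambda x,y,z:[*(o+R@[x,y]),z]
P=[L(0,0,.168)]+[L(a*42,b*42,.066) for a in(-1,1) for b in (1,-1)]+[L(a*78,b*78,.096) for a in(-1,1) for b in (1,-1)]+[L(0,a*78,.096) for a in(-1,1)]+[L(a*78,0,.096) for a in (-1,1)]
P=np.array(P); 
th=np.array(0)
P=np.array([L(0,0,.168)]+[L(a*.042,b*.042,.066) for a in(-1,1) for b in (1,-1)]+[L(a*.078,b*.078,.096) for a in(-1,1) for b in (1,-1)]+[L(0,a*.078,.096) for a in(-1,1)]+[L(a*.078,0,.096) for a in(-1,1)])
im=c['pixels'].copy()
for p in proj(c,P): cv2.drawMarker(im,tuple(int(round(v)) for v in p),(0,0,255),cv2.MARKER_CROSS,10,1)
cv2.imwrite('pics/w6m.png',im[60:320,120:520].repeat(2,0).repeat(2,1)[:600])
E
```

```text
[0.58068407 0.0144707  0.24840905]
```

View pics/w6m.png

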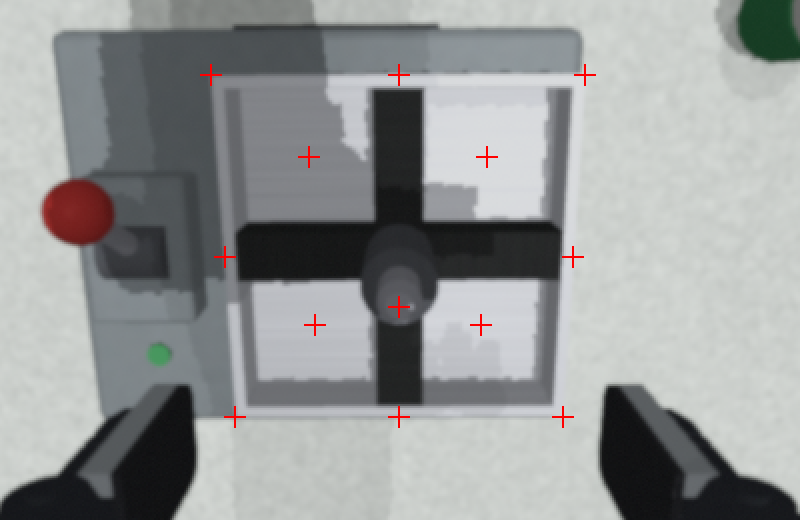

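The projected corners, cell centres and shaft tip all land on the picture to within 1–2 px. That confirms the shaker at (0.584, 0.0143) with yaw -0.115. Next is the green jar.

Emit:
arm_command:
  rows:
    - {"fingers":0.085,"delta_pos":[-0.017,0.043,0],"turn":0}
    - {"fingers":0.085,"delta_pos":[-0.017,0.043,0],"turn":0}
    - {"fingers":0.085,"delta_pos":[-0.017,0.043,0],"turn":0}
    - {"fingers":0.085,"delta_pos":[-0.017,0.043,0],"turn":0}
    - {"fingers":0.085,"delta_pos":[-0.017,0.043,0],"turn":0}

```text
t: 12.45
tcp_pos: [0.495, 0.2314, 0.2485]
tool_rot: [0.0, 0.058, 0.998, 0.0]
ft_force: [0.7, -0.3, -0.4]
finger_gap: 0.0851
grip_force: 0.0
```

Emit:
arm_command:
  rows:
    - {"fingers":0.085,"delta_pos":[0,0,0],"turn":0}
    - {"fingers":0.085,"delta_pos":[0,0,0],"turn":0}
    - {"fingers":0.085,"delta_pos":[0,0,0],"turn":0}
    - {"fingers":0.085,"delta_pos":[0,0,0],"turn":0}
    - {"fingers":0.085,"delta_pos":[0,0,0],"turn":0}

```text
t: 12.95
tcp_pos: [0.4963, 0.2292, 0.2482]
tool_rot: [-0.0, 0.058, 0.998, -0.0]
ft_force: [0.6, 0.1, 0.0]
finger_gap: 0.0853
grip_force: 0.0
```

```bash
python3 - <<'E'
from h import *
c=cam('wrist','w7');print(manip.get_obs()['tcp_pos'],proj(c,[[.498,.232,.072],[.3845,.2195,.072]]))
E
```

```text
[0.49626053 0.229391   0.2482303 ] [[321.64299331 180.47927513]
 [292.6837933   55.83672408]]
```

View pics/w7.png

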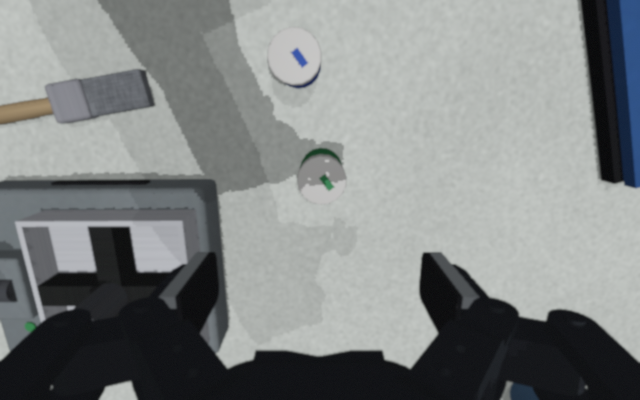

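The green lid is at (322,181) and the blue at (295,57), both where predicted. I descend on the green jar.

Emit:
arm_command:
  rows:
    - {"fingers":0.085,"delta_pos":[0.002,0.003,-0.045],"turn":0}
    - {"fingers":0.085,"delta_pos":[0,0,-0.045],"turn":0}
    - {"fingers":0.085,"delta_pos":[0,0,-0.045],"turn":0}
    - {"fingers":0.085,"delta_pos":[0,0,-0.045],"turn":0}
    - {"fingers":0.085,"delta_pos":[0,0,-0.03],"turn":0}

```text
t: 13.5
tcp_pos: [0.4968, 0.2324, 0.0355]
tool_rot: [-0.001, 0.058, 0.998, -0.0]
ft_force: [-0.0, -0.2, -0.3]
finger_gap: 0.0848
grip_force: 0.0
```

Emit:
arm_command:
  rows:
    - {"fingers":0.085,"delta_pos":[0,0,0],"turn":0}
    - {"fingers":0.085,"delta_pos":[0,0,0],"turn":0}
    - {"fingers":0.03,"delta_pos":[0,0,0],"turn":0}
    - {"fingers":0.03,"delta_pos":[0,0,0],"turn":0}
    - {"fingers":0.03,"delta_pos":[0,0,0],"turn":0}
  grip_force: 25

```text
t: 14.0
tcp_pos: [0.4987, 0.2336, 0.04]
tool_rot: [0.001, 0.057, 0.998, 0.0]
ft_force: [-1.6, -1.0, 6.9]
finger_gap: 0.0471
grip_force: 24.5
```

Emit:
arm_command:
  rows:
    - {"fingers":0.03,"delta_pos":[0,0,0],"turn":0}
    - {"fingers":0.03,"delta_pos":[0,0,0.01],"turn":0}
    - {"fingers":0.03,"delta_pos":[0,0,0.02],"turn":0}
    - {"fingers":0.03,"delta_pos":[0,0,0.04],"turn":0}
    - {"fingers":0.03,"delta_pos":[0,0,0.04],"turn":0}

```text
t: 14.5
tcp_pos: [0.4972, 0.2333, 0.1502]
tool_rot: [-0.0, 0.057, 0.998, -0.0]
ft_force: [1.0, 0.9, -1.8]
finger_gap: 0.0475
grip_force: 26.2
```

Emit:
arm_command:
  rows:
    - {"fingers":0.03,"delta_pos":[0.012,-0.016,0.03],"turn":0}
    - {"fingers":0.03,"delta_pos":[0.03,-0.04,0],"turn":0}
    - {"fingers":0.03,"delta_pos":[0.03,-0.042,0],"turn":0}
    - {"fingers":0.03,"delta_pos":[0.03,-0.042,0],"turn":0}
    - {"fingers":0.03,"delta_pos":[0.03,-0.042,0],"turn":0}

```text
t: 15.0
tcp_pos: [0.6277, 0.0537, 0.1796]
tool_rot: [0.001, 0.057, 0.998, 0.0]
ft_force: [0.4, 1.3, -0.3]
finger_gap: 0.0476
grip_force: 26.3
```

Emit:
arm_command:
  rows:
    - {"fingers":0.03,"delta_pos":[0,0,0],"turn":0}
    - {"fingers":0.03,"delta_pos":[0,0,0],"turn":0}
    - {"fingers":0.03,"delta_pos":[0,0,0],"turn":0}
    - {"fingers":0.03,"delta_pos":[0,0,0],"turn":0}
    - {"fingers":0.03,"delta_pos":[0,0,0],"turn":0}

```text
t: 15.5
tcp_pos: [0.6265, 0.0565, 0.1788]
tool_rot: [0.0, 0.057, 0.998, 0.0]
ft_force: [-0.5, -0.7, -1.3]
finger_gap: 0.0474
grip_force: 26.3
```

```bash
python3 - <<'E'
from h import *
c=cam('wrist','w8');o=manip.get_obs();print(o['tcp_pos'],o['ft_force'],o['grip_force'],proj(c,[[.6305,.0512,.174],[.6305,.0512,.066]]))
E
```

```text
[0.62653306 0.05634254 0.17876111] [ 0.55993107  0.21163839 -0.48942355] 26.308926343917847 [[308.28869222 263.35437431]
 [312.35220255 201.6360772 ]]
```

View pics/w8.png

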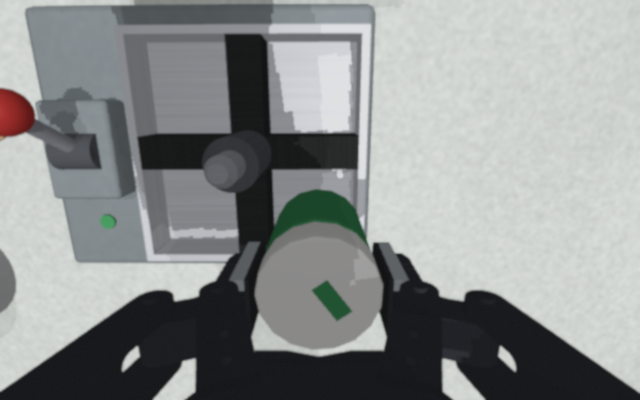

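```bash
python3 - <<'E'
from h import *
c=cam('wrist');t=np.array(manip.get_obs()['tcp_pos']);print(t,onz(c,[(319,286)],t[2]+.034),proj(c,[[*t[:2],t[2]+.034]]))
E
```

```text
[0.62662919 0.0561994  0.17868961] [[0.62114536 0.05721744 0.21268961]] [[317.90252288 299.75564632]]
```

```bash
python3 - <<'E'
from h import *
c=cam('wrist');t=np.array(manip.get_obs()['tcp_pos'])
print((c['R']@np.array([*t[:2],t[2]+.034])+c['t']),c['mtx'])
e=[(255,286),(383,286),(319,222),(275,238),(363,238)]
for dz in(.02,.026,.03,.034,.038):
    P=onz(c,e,t[2]+dz);print(dz,circ(P))
# green side-bottom silhouette top point ~ (318,190)
print(onz(c,[(318,190)],t[2]-.038))
S=cam('side','s8')
E
```

```text
[-0.00020939  0.03628068  0.12294872] [[340.00565388   0.         318.54149445]
 [  0.         340.00565388 199.47661982]
 [  0.           0.           1.        ]]
0.02 (array([0.62783693, 0.05631944]), np.float64(0.025864106016128676))
0.026 (array([0.62450424, 0.05669062]), np.float64(0.024601546566133788))
0.03 (array([0.62228245, 0.05693807]), np.float64(0.023759840266125945))
0.034 (array([0.62006066, 0.05718552]), np.float64(0.02291813396612958))
0.038 (array([0.61783886, 0.05743297]), np.float64(0.02207642766611835))
[[0.60365218 0.05855602 0.14057329]]
```

```bash
python3 -c "
import cv2;a=cv2.imread('pics/s8.png')[110:270,290:440];cv2.imwrite('pics/s8c.png',cv2.resize(a,None,fx=4,fy=3.75))"
```

```text
(no output)
```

View pics/s8c.png

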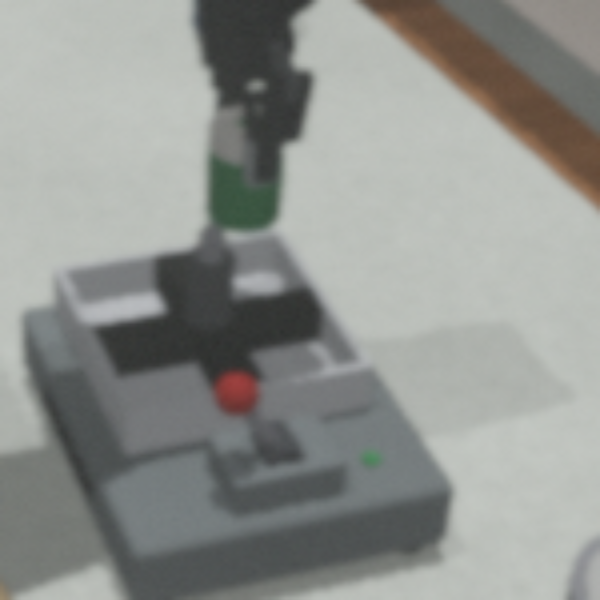

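The side view shows the jar hanging upright over the tray. I shift it to the cell centre and lower it gently.

Emit:
arm_command:
  rows:
    - {"fingers":0.03,"delta_pos":[0.005,-0.0055,0],"turn":0}
    - {"fingers":0.03,"delta_pos":[0,0,-0.02],"turn":0}
    - {"fingers":0.03,"delta_pos":[0,0,-0.02],"turn":0}
    - {"fingers":0.03,"delta_pos":[0,0,-0.01],"turn":0}
    - {"fingers":0.03,"delta_pos":[0,0,-0.01],"turn":0}

```text
t: 16.2
tcp_pos: [0.6322, 0.0495, 0.1178]
tool_rot: [-0.0, 0.057, 0.998, -0.0]
ft_force: [-0.5, -0.4, -1.1]
finger_gap: 0.0473
grip_force: 26.3
```

Emit:
arm_command:
  rows:
    - {"fingers":0.03,"delta_pos":[0,0,-0.003],"turn":0}
    - {"fingers":0.03,"delta_pos":[0,0,-0.002],"turn":0}
    - {"fingers":0.03,"delta_pos":[0,0,-0.002],"turn":0}
    - {"fingers":0.03,"delta_pos":[0,0,-0.002],"turn":0}
    - {"fingers":0.03,"delta_pos":[0,0,0],"turn":0}

```text
t: 16.7
tcp_pos: [0.632, 0.0498, 0.1094]
tool_rot: [0.0, 0.057, 0.998, -0.0]
ft_force: [0.4, -0.9, -1.6]
finger_gap: 0.0469
grip_force: 26.3
```

Emit:
arm_command:
  rows:
    - {"fingers":0.03,"delta_pos":[0,0,-0.002],"turn":0}
    - {"fingers":0.03,"delta_pos":[0,0,0],"turn":0}
    - {"fingers":0.03,"delta_pos":[0,0,-0.002],"turn":0}
    - {"fingers":0.03,"delta_pos":[0,0,0],"turn":0}
    - {"fingers":0.03,"delta_pos":[0,0,0],"turn":0}

```text
t: 17.2
tcp_pos: [0.6322, 0.0498, 0.106]
tool_rot: [0.001, 0.057, 0.998, -0.0]
ft_force: [-1.2, -0.0, 5.4]
finger_gap: 0.0474
grip_force: 26.9
```

Emit:
arm_command:
  rows:
    - {"fingers":0.075,"delta_pos":[0,0,0],"turn":0}
    - {"fingers":0.075,"delta_pos":[0,0,0],"turn":0}
    - {"fingers":0.075,"delta_pos":[0,0,0],"turn":0}
    - {"fingers":0.075,"delta_pos":[0,0,0],"turn":0}
    - {"fingers":0.075,"delta_pos":[0,0,0.02],"turn":0}

```text
t: 17.7
tcp_pos: [0.6306, 0.0499, 0.123]
tool_rot: [-0.002, 0.057, 0.998, -0.0]
ft_force: [0.4, 0.0, -0.3]
finger_gap: 0.0749
grip_force: 0.0
```

Emit:
arm_command:
  rows:
    - {"fingers":0.085,"delta_pos":[0,0,0.04],"turn":0}
    - {"fingers":0.085,"delta_pos":[0,0,0.04],"turn":0}
    - {"fingers":0.085,"delta_pos":[0,0,0.04],"turn":0}
    - {"fingers":0.085,"delta_pos":[0,0,0],"turn":0}
    - {"fingers":0.085,"delta_pos":[0,0,0],"turn":0}

```text
t: 18.2
tcp_pos: [0.6323, 0.0498, 0.2459]
tool_rot: [0.001, 0.057, 0.998, 0.0]
ft_force: [-0.7, 0.6, -0.9]
finger_gap: 0.0852
grip_force: 0.0
```

```bash
cat >> h.py <<'E'
def lid(c,guess,z,half=40,save=None):
    p=proj(c,[[*guess,z]])[0]; x0,y0=[int(max(0,v-half)) for v in p]
    g=c['pixels'][y0:y0+2*half,x0:x0+2*half].copy()
    if save: cv2.imwrite('pics/'+save+'.png',cv2.resize(g,None,fx=6,fy=6))
    return p,(x0,y0)
E
python3 - <<'E'
from h import *
c=cam('wrist','w9');print(manip.get_obs()['tcp_pos'],lid(c,(.6305,.0512),.138,60,'w9c'))
T=cam('top');print(lid(T,(.6305,.0512),.138,40,'t9c'))
a=cv2.imread('pics/w9c.png');b=cv2.imread('pics/t9c.png');a,b=[cv2.resize(v,(390,390)) for v in(a,b)];cv2.imwrite('pics/m9.png',np.hstack([a,b]))
E
```

```text
[0.63179934 0.04982221 0.24462899] (array([320.05673015, 194.95312103]), (260, 134))
(array([305.94155127, 165.6571863 ]), (265, 125))
```

View pics/m9.png

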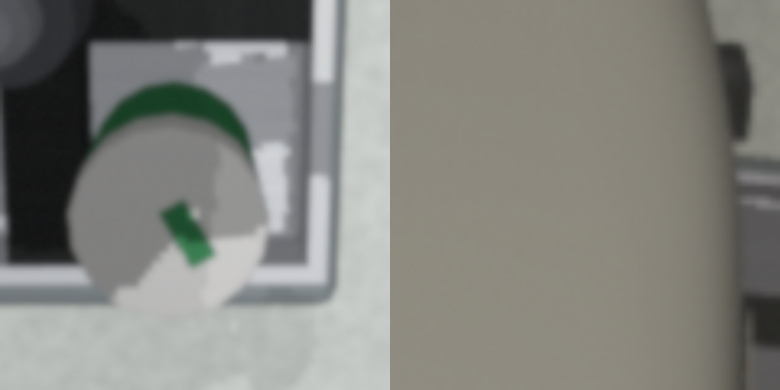

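The lid is centred at about (311,200) in the wrist picture, against (320,195) expected, so the jar stands a few mm off towards the cross.

```bash
python3 - <<'E'
from h import *
c=cam('wrist');print(manip.get_obs()['tcp_pos'])
o=[(260+x/3.25-.5,134+y/3.25-.5) for x,y in((68,216),(267,216),(167,115),(167,317),(90,130),(172,82))]
P=onz(c,o[:4],.138);print(P,circ(P));print(onz(c,o[5:],.066),onz(c,[(260+x/3.25-.5,134+y/3.25-.5) for x,y in((88,42),(305,42))],.066))
print(proj(c,[[.6305,.0512,.066]]))
E
```

```text
[0.63142988 0.0498549  0.24372081]
[[0.62931623 0.02094748 0.138     ]
 [0.63460523 0.06713354 0.138     ]
 [0.60824963 0.04678677 0.138     ]
 [0.65685819 0.04092063 0.138     ]] (array([0.63258253, 0.04396618]), np.float64(0.02387454476683796))
[[0.61131525 0.04626775 0.066     ]] [[0.59702774 0.02353599 0.066     ]
 [0.60416379 0.08580963 0.066     ]]
[[319.88116758 177.88917002]]
```

The green jar is about 7.5 mm from its cell centre, upright and within the 13 mm limit. I move on to the blue jar.

Emit:
arm_command:
  rows:
    - {"fingers":0.085,"delta_pos":[-0.031,0.021,0],"turn":0}
    - {"fingers":0.085,"delta_pos":[-0.031,0.021,0],"turn":0}
    - {"fingers":0.085,"delta_pos":[-0.031,0.021,0],"turn":0}
    - {"fingers":0.085,"delta_pos":[-0.031,0.021,0],"turn":0}
    - {"fingers":0.085,"delta_pos":[-0.031,0.021,0],"turn":0}

```text
t: 18.85
tcp_pos: [0.4752, 0.1553, 0.244]
tool_rot: [-0.001, 0.057, 0.998, -0.0]
ft_force: [-0.7, -0.1, 0.2]
finger_gap: 0.0848
grip_force: 0.0
```

Emit:
arm_command:
  rows:
    - {"fingers":0.085,"delta_pos":[-0.031,0.021,0],"turn":0}
    - {"fingers":0.085,"delta_pos":[-0.031,0.021,0],"turn":0}
    - {"fingers":0.085,"delta_pos":[-0.03,0.021,0],"turn":0}
    - {"fingers":0.085,"delta_pos":[0,0,0],"turn":0}
    - {"fingers":0.085,"delta_pos":[0,0,0],"turn":0}

```text
t: 19.35
tcp_pos: [0.3843, 0.2181, 0.2448]
tool_rot: [-0.0, 0.056, 0.998, -0.0]
ft_force: [0.5, -0.2, 0.6]
finger_gap: 0.0852
grip_force: 0.0
```

```bash
cat >> h.py <<'E'
def lidfit(c,guess,z,half):
    p,(x0,y0)=lid(c,guess,z,half)
    h=cv2.cvtColor(c['pixels'],cv2.COLOR_BGR2HSV)
    g=cv2.GaussianBlur(c['pixels'],(3,3),0)[y0:y0+2*half,x0:x0+2*half]
    e=cv2.Canny(g,40,100); pts=np.argwhere(e)[:,::-1]+[x0,y0]
    W=onz(c,pts,z)[:,:2]; best=(0,None)
    rng=np.random.default_rng(0)
    for _ in range(3000):
        s=W[rng.choice(len(W),3,False)]
        try: q,r=circ(s)
        except Exception: continue
        if not .0222<r<.0255: continue
        m=abs(np.linalg.norm(W-q,axis=1)-r)<.0008
        if m.sum()>best[0]: best=(m.sum(),m)
    return circ(W[best[1]]),best[0]
E
python3 - <<'E'
from h import *
c=cam('wrist','w10');print(manip.get_obs()['tcp_pos'],lid(c,(.3845,.2197),.072,50,'w10c'))
print(lidfit(c,(.3845,.2197),.072,50))
T=cam('top');S=cam('side')
for X,a in ((T,(.3845,.2197)),(S,(.3845,.2197))): print(lidfit(X,a,.072,16))
E
```

```text
[0.38503646 0.21775563 0.24474843] (array([320.36014955, 179.94726509]), (270, 129))
((array([0.38265402, 0.22016703]), np.float64(0.02371320326162737)), np.int64(94))
((array([0.38844447, 0.23783305]), np.float64(0.023546129719566367)), np.int64(19))
((array([0.37719862, 0.19810898]), np.float64(0.02279549627556193)), np.int64(16))
```

View pics/w10.png

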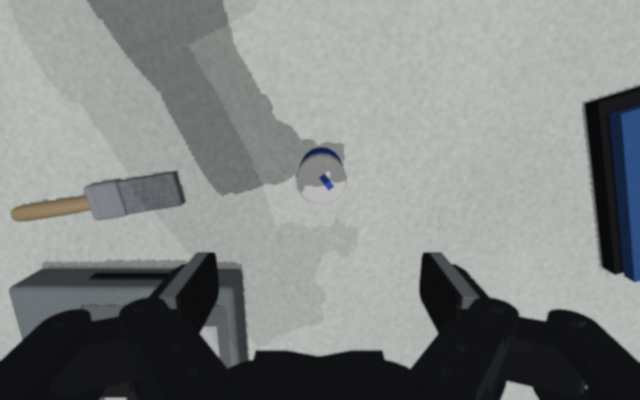

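The blue lid is at (321,178) and fits to (0.383, 0.220). The brush tip at (183,190) is well clear. I grasp the blue jar.

Emit:
arm_command:
  rows:
    - {"fingers":0.085,"delta_pos":[-0.001,0.002,-0.04],"turn":0}
    - {"fingers":0.085,"delta_pos":[0,0,-0.04],"turn":0}
    - {"fingers":0.085,"delta_pos":[0,0,-0.045],"turn":0}
    - {"fingers":0.085,"delta_pos":[0,0,-0.045],"turn":0}
    - {"fingers":0.085,"delta_pos":[0,0,-0.035],"turn":0}

```text
t: 20.0
tcp_pos: [0.3838, 0.2188, 0.0377]
tool_rot: [-0.001, 0.058, 0.998, -0.0]
ft_force: [0.7, 0.2, -0.5]
finger_gap: 0.085
grip_force: 0.0
```

Emit:
arm_command:
  rows:
    - {"fingers":0.085,"delta_pos":[0,0,0],"turn":0}
    - {"fingers":0.085,"delta_pos":[0,0,0],"turn":0}
    - {"fingers":0.03,"delta_pos":[0,0,0],"turn":0}
    - {"fingers":0.03,"delta_pos":[0,0,0],"turn":0}
    - {"fingers":0.03,"delta_pos":[0,0,0],"turn":0}
  grip_force: 25

```text
t: 20.5
tcp_pos: [0.385, 0.2201, 0.0417]
tool_rot: [0.001, 0.057, 0.998, 0.001]
ft_force: [-0.9, -0.7, 8.9]
finger_gap: 0.0472
grip_force: 24.6
```

Emit:
arm_command:
  rows:
    - {"fingers":0.03,"delta_pos":[0,0,0],"turn":0}
    - {"fingers":0.03,"delta_pos":[0,0,0.02],"turn":0}
    - {"fingers":0.03,"delta_pos":[0,0,0.04],"turn":0}
    - {"fingers":0.03,"delta_pos":[0,0,0.04],"turn":0}
    - {"fingers":0.03,"delta_pos":[0,0,0.03],"turn":0}

```text
t: 21.0
tcp_pos: [0.3842, 0.22, 0.1734]
tool_rot: [0.001, 0.057, 0.998, 0.001]
ft_force: [0.6, -0.8, -1.5]
finger_gap: 0.0471
grip_force: 26.7
```

Emit:
arm_command:
  rows:
    - {"fingers":0.03,"delta_pos":[0.027,-0.0265,0],"turn":0}
    - {"fingers":0.03,"delta_pos":[0.027,-0.0265,0],"turn":0}
    - {"fingers":0.03,"delta_pos":[0.027,-0.0265,0],"turn":0}
    - {"fingers":0.03,"delta_pos":[0.027,-0.0265,0],"turn":0}
    - {"fingers":0.03,"delta_pos":[0.027,-0.0265,0],"turn":0}

```text
t: 21.5
tcp_pos: [0.5199, 0.0862, 0.1711]
tool_rot: [0.001, 0.057, 0.998, 0.0]
ft_force: [-0.1, 0.7, -1.8]
finger_gap: 0.0472
grip_force: 26.8
```

Emit:
arm_command:
  rows:
    - {"fingers":0.03,"delta_pos":[0.028,-0.0265,0],"turn":0}
    - {"fingers":0.03,"delta_pos":[0,0,0],"turn":0}
    - {"fingers":0.03,"delta_pos":[0,0,0],"turn":0}
    - {"fingers":0.03,"delta_pos":[0,0,0],"turn":0}
    - {"fingers":0.03,"delta_pos":[0,0,0],"turn":0}

```text
t: 22.0
tcp_pos: [0.5463, 0.0616, 0.1707]
tool_rot: [0.0, 0.057, 0.998, 0.0]
ft_force: [0.6, 0.4, -1.8]
finger_gap: 0.0475
grip_force: 26.7
```

```bash
python3 - <<'E'
from h import *
c=cam('wrist','w11');t=manip.get_obs()['tcp_pos'];print(t,lidfit(c,t[:2],t[2]+.0315,90),proj(c,[[.547,.0608,.066],[.6326,.044,.138]]))
E
```

```text
[0.54632183 0.06164263 0.17075026] ((array([0.54269854, 0.06344745]), np.float64(0.025301571906608034)), np.int64(325)) [[317.51934102 199.75209107]
 [305.92223862 365.58981745]]
```

View pics/w11.png

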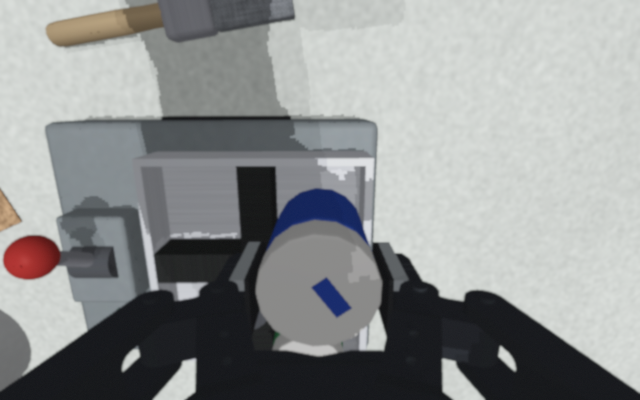

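The blue jar hangs over cell0, its lid centred at (320,283). I lower it.

Emit:
arm_command:
  rows:
    - {"fingers":0.03,"delta_pos":[0.0015,-0.001,-0.01],"turn":0}
    - {"fingers":0.03,"delta_pos":[0,0,-0.015],"turn":0}
    - {"fingers":0.03,"delta_pos":[0,0,-0.015],"turn":0}
    - {"fingers":0.03,"delta_pos":[0,0,-0.01],"turn":0}
    - {"fingers":0.03,"delta_pos":[0,0,-0.005],"turn":0}

```text
t: 22.55
tcp_pos: [0.5479, 0.0601, 0.1141]
tool_rot: [-0.001, 0.057, 0.998, -0.0]
ft_force: [0.3, 0.7, -1.1]
finger_gap: 0.0473
grip_force: 26.7
```

Emit:
arm_command:
  rows:
    - {"fingers":0.03,"delta_pos":[0,0,-0.003],"turn":0}
    - {"fingers":0.03,"delta_pos":[0,0,-0.002],"turn":0}
    - {"fingers":0.03,"delta_pos":[0,0,-0.001],"turn":0}
    - {"fingers":0.03,"delta_pos":[0,0,-0.001],"turn":0}
    - {"fingers":0.03,"delta_pos":[0,0,0],"turn":0}

```text
t: 23.05
tcp_pos: [0.5486, 0.0598, 0.1085]
tool_rot: [0.0, 0.057, 0.998, 0.0]
ft_force: [0.2, 0.3, -0.8]
finger_gap: 0.0471
grip_force: 26.7
```

Emit:
arm_command:
  rows:
    - {"fingers":0.03,"delta_pos":[0,0,-0.001],"turn":0}
    - {"fingers":0.03,"delta_pos":[0,0,0],"turn":0}
    - {"fingers":0.03,"delta_pos":[0,0,-0.001],"turn":0}
    - {"fingers":0.03,"delta_pos":[0,0,0],"turn":0}
    - {"fingers":0.03,"delta_pos":[0,0,0],"turn":0}

```text
t: 23.55
tcp_pos: [0.5488, 0.0599, 0.1077]
tool_rot: [0.001, 0.057, 0.998, 0.0]
ft_force: [-4.5, 0.5, 12.0]
finger_gap: 0.0471
grip_force: 27.9
```

Emit:
arm_command:
  rows:
    - {"fingers":0.075,"delta_pos":[0,0,0],"turn":0}
    - {"fingers":0.075,"delta_pos":[0,0,0],"turn":0}
    - {"fingers":0.075,"delta_pos":[0,0,0],"turn":0}
    - {"fingers":0.075,"delta_pos":[0,0,0],"turn":0}
    - {"fingers":0.075,"delta_pos":[0,0,0.02],"turn":0}

```text
t: 24.05
tcp_pos: [0.5472, 0.0598, 0.1242]
tool_rot: [-0.002, 0.057, 0.998, -0.0]
ft_force: [-0.6, 0.0, -0.7]
finger_gap: 0.0749
grip_force: 0.0
```

Emit:
arm_command:
  rows:
    - {"fingers":0.085,"delta_pos":[0,0,0.04],"turn":0}
    - {"fingers":0.085,"delta_pos":[0,0,0.045],"turn":0}
    - {"fingers":0.085,"delta_pos":[0,0,0.045],"turn":0}
    - {"fingers":0.085,"delta_pos":[0,0,0],"turn":0}
    - {"fingers":0.085,"delta_pos":[0,0,0],"turn":0}

```text
t: 24.55
tcp_pos: [0.5489, 0.0598, 0.2571]
tool_rot: [0.001, 0.057, 0.998, 0.0]
ft_force: [0.4, -0.3, -1.7]
finger_gap: 0.0852
grip_force: 0.0
```

```bash
python3 - <<'E'
from h import *
c=cam('wrist','w12');print(manip.get_obs()['tcp_pos'])
for g in((.547,.0608),(.6326,.044)): print(lidfit(c,g,.138,50))
E
```

```text
[0.54834039 0.05981038 0.25585005]
((array([0.54671637, 0.060231  ]), np.float64(0.024830976290586084)), np.int64(164))
((array([0.63596015, 0.04375087]), np.float64(0.023926604432825013)), np.int64(88))
```

View pics/w12.png

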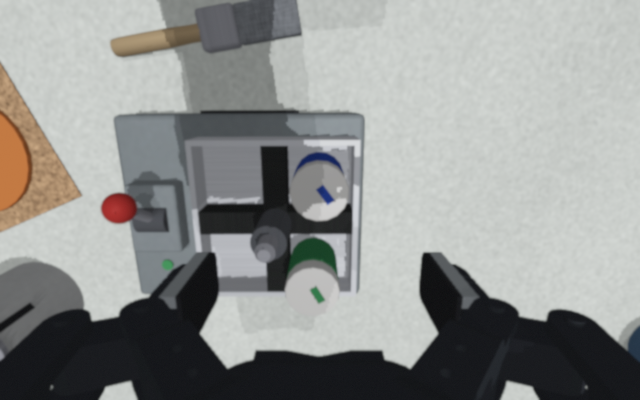

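Both jars stand in their cells, the blue lid at (319,191) and the green at (312,288). The 62 mm cell limits any offset to under 10 mm, so both are fine. Now back to the keeper.

Emit:
arm_command:
  rows:
    - {"fingers":0.085,"delta_pos":[-0.006,-0.04,0],"turn":0}
    - {"fingers":0.085,"delta_pos":[-0.006,-0.04,0],"turn":0}
    - {"fingers":0.085,"delta_pos":[-0.006,-0.04,0],"turn":0}
    - {"fingers":0.085,"delta_pos":[-0.006,-0.04,0],"turn":0}
    - {"fingers":0.085,"delta_pos":[-0.006,-0.04,0],"turn":0}

```text
t: 25.1
tcp_pos: [0.5175, -0.1414, 0.2546]
tool_rot: [-0.001, 0.057, 0.998, 0.001]
ft_force: [0.5, 0.1, 0.8]
finger_gap: 0.0851
grip_force: 0.0
```

Emit:
arm_command:
  rows:
    - {"fingers":0.085,"delta_pos":[-0.006,-0.04,0],"turn":0}
    - {"fingers":0.085,"delta_pos":[-0.006,-0.04,0],"turn":0}
    - {"fingers":0.085,"delta_pos":[-0.006,-0.04,0],"turn":0}
    - {"fingers":0.085,"delta_pos":[-0.006,-0.04,0],"turn":0}
    - {"fingers":0.085,"delta_pos":[-0.003,-0.044,0],"turn":0}

```text
t: 25.6
tcp_pos: [0.4905, -0.3452, 0.2548]
tool_rot: [-0.001, 0.057, 0.998, 0.001]
ft_force: [1.0, -0.6, -0.2]
finger_gap: 0.0849
grip_force: 0.0
```

Emit:
arm_command:
  rows:
    - {"fingers":0.085,"delta_pos":[0,0,0],"turn":0}
    - {"fingers":0.085,"delta_pos":[0,0,0],"turn":0}
    - {"fingers":0.085,"delta_pos":[0,0,0],"turn":0}
    - {"fingers":0.085,"delta_pos":[0,0,0],"turn":0}
    - {"fingers":0.085,"delta_pos":[0,0,0],"turn":0}

```text
t: 26.1
tcp_pos: [0.4917, -0.3431, 0.2565]
tool_rot: [0.0, 0.057, 0.998, -0.0]
ft_force: [-0.2, 0.9, -0.6]
finger_gap: 0.0848
grip_force: 0.0
```

```bash
python3 - <<'E'
from h import *
c=cam('wrist','w13');print(manip.get_obs()['tcp_pos'])
h=cv2.cvtColor(c['pixels'],cv2.COLOR_BGR2HSV)
for s in (170,185,200):
    q=cv2.convexHull(blobs(c,(5,s,50),(18,255,255),(0,0,640,400),300)[0]).reshape(-1,2);print(s,circ(onz(c,q,.011)),circ(onz(c,q,.007)))
E
```

```text
[ 0.49172059 -0.34325038  0.2565357 ]
170 (array([ 0.47887472, -0.36276586]), np.float64(0.051448974965962395)) (array([ 0.47943287, -0.3630476 ]), np.float64(0.05197896622802178))Traceback (most recent call last):
  File "<stdin>", line 5, in <module>
IndexError: list index out of range
```

View pics/w13.png

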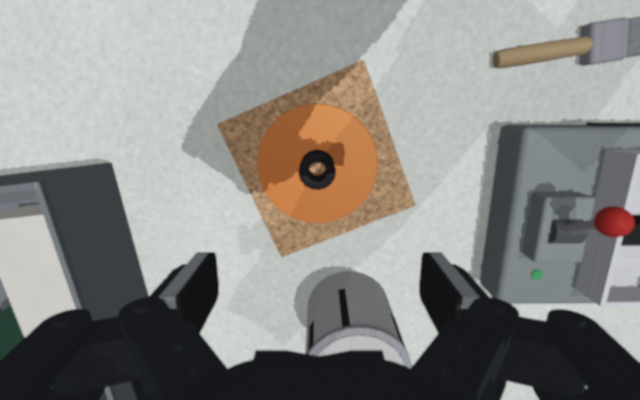

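```bash
python3 - <<'E'
from h import *
c=cam('wrist');print(proj(c,[[.4913,-.345,.003],[.4913,-.345,.047]]))
h=cv2.cvtColor(c['pixels'],cv2.COLOR_BGR2HSV)
g=cv2.GaussianBlur(c['pixels'],(3,3),0);e=cv2.Canny(g,40,100);e[:,:180]=0;e[:,460:]=0;e[300:]=0
W=onz(c,np.argwhere(e)[:,::-1],.011)[:,:2]
best=(0,None);rng=np.random.default_rng(0)
for _ in range(20000):
    q,r=circ(W[rng.choice(len(W),3,False)])
    if .067<r<.073:
        m=abs(np.linalg.norm(W-q,axis=1)-r)<.001
        if m.sum()>best[0]: best=(m.sum(),m)
print(best[0],circ(W[best[1]]))
E
```

```text
[[317.12096175 165.23322248]
 [316.92692055 172.26603925]]
394 (array([ 0.49038466, -0.3447548 ]), np.float64(0.06928148098073278))
```

The keeper lies centred on the mat, hub at (317,169), fitted at (0.490, -0.345).

Emit:
arm_command:
  rows:
    - {"fingers":0.085,"delta_pos":[-0.001,-0.0015,-0.04],"turn":0}
    - {"fingers":0.085,"delta_pos":[0,0,-0.045],"turn":0}
    - {"fingers":0.085,"delta_pos":[0,0,-0.045],"turn":0}
    - {"fingers":0.085,"delta_pos":[0,0,-0.045],"turn":0}
    - {"fingers":0.085,"delta_pos":[0,0,-0.04],"turn":0}

```text
t: 26.7
tcp_pos: [0.4903, -0.3449, 0.0396]
tool_rot: [-0.0, 0.057, 0.998, 0.0]
ft_force: [0.7, -0.5, -0.1]
finger_gap: 0.0848
grip_force: 0.0
```

Emit:
arm_command:
  rows:
    - {"fingers":0.085,"delta_pos":[0,0,-0.015],"turn":0}
    - {"fingers":0.085,"delta_pos":[0,0,-0.01],"turn":0}
    - {"fingers":0.085,"delta_pos":[0,0,0],"turn":0}
    - {"fingers":0.085,"delta_pos":[0,0,0],"turn":0}
    - {"fingers":0.085,"delta_pos":[0,0,0],"turn":0}

```text
t: 27.2
tcp_pos: [0.4912, -0.3462, 0.0178]
tool_rot: [0.001, 0.057, 0.998, -0.001]
ft_force: [-0.5, -0.8, -0.1]
finger_gap: 0.085
grip_force: 0.0
```

Emit:
arm_command:
  rows:
    - {"fingers":0.02,"delta_pos":[0,0,0],"turn":0}
    - {"fingers":0.02,"delta_pos":[0,0,0],"turn":0}
    - {"fingers":0.02,"delta_pos":[0,0,0],"turn":0}
    - {"fingers":0.02,"delta_pos":[0,0,0],"turn":0}
    - {"fingers":0.02,"delta_pos":[0,0,0],"turn":0}
  grip_force: 50

```text
t: 27.7
tcp_pos: [0.4906, -0.3459, 0.017]
tool_rot: [0.0, 0.057, 0.998, -0.0]
ft_force: [-1.5, 1.3, 5.0]
finger_gap: 0.039
grip_force: 50.2
```

Emit:
arm_command:
  rows:
    - {"fingers":0.02,"delta_pos":[0,0,0.03],"turn":0}
    - {"fingers":0.02,"delta_pos":[0,0,0.045],"turn":0}
    - {"fingers":0.02,"delta_pos":[0,0,0.045],"turn":0}
    - {"fingers":0.02,"delta_pos":[0,0,0.045],"turn":0}
    - {"fingers":0.02,"delta_pos":[0,0,0.045],"turn":0}

```text
t: 28.2
tcp_pos: [0.4901, -0.3453, 0.2281]
tool_rot: [-0.0, 0.057, 0.998, 0.0]
ft_force: [1.6, -0.9, -2.6]
finger_gap: 0.0387
grip_force: 51.0
```

Emit:
arm_command:
  rows:
    - {"fingers":0.02,"delta_pos":[0.004,0.02,0],"turn":0}
    - {"fingers":0.02,"delta_pos":[0.01,0.04,0],"turn":0}
    - {"fingers":0.02,"delta_pos":[0.01,0.04,0],"turn":0}
    - {"fingers":0.02,"delta_pos":[0.01,0.04,0],"turn":0}
    - {"fingers":0.02,"delta_pos":[0.01,0.04,0],"turn":0}

```text
t: 28.7
tcp_pos: [0.5342, -0.1637, 0.2255]
tool_rot: [-0.0, 0.058, 0.998, 0.0]
ft_force: [1.3, 0.5, -1.3]
finger_gap: 0.0389
grip_force: 51.0
```

Emit:
arm_command:
  rows:
    - {"fingers":0.02,"delta_pos":[0.01,0.04,0],"turn":0}
    - {"fingers":0.02,"delta_pos":[0.01,0.04,0],"turn":0}
    - {"fingers":0.02,"delta_pos":[0.01,0.04,0],"turn":0}
    - {"fingers":0.02,"delta_pos":[0.01,0.04,0],"turn":0}
    - {"fingers":0.02,"delta_pos":[0.01,0.02,0],"turn":0}

```text
t: 29.2
tcp_pos: [0.584, 0.0178, 0.2256]
tool_rot: [-0.001, 0.056, 0.998, 0.0]
ft_force: [0.3, -0.6, -2.6]
finger_gap: 0.0388
grip_force: 51.0
```

Emit:
arm_command:
  rows:
    - {"fingers":0.02,"delta_pos":[0,0,0],"turn":0}
    - {"fingers":0.02,"delta_pos":[0,0,0],"turn":0}
    - {"fingers":0.02,"delta_pos":[0,0,0],"turn":0}
    - {"fingers":0.02,"delta_pos":[0,0,0],"turn":0}
    - {"fingers":0.02,"delta_pos":[0,0,0],"turn":0}

```text
t: 29.7
tcp_pos: [0.5843, 0.0135, 0.2263]
tool_rot: [-0.0, 0.058, 0.998, -0.0]
ft_force: [-0.6, -0.7, -1.5]
finger_gap: 0.0386
grip_force: 51.1
```

```bash
python3 - <<'E'
from h import *
for i in range(3):
    c=cam('wrist','w14');t=manip.get_obs()['tcp_pos'];print(t)
h=cv2.convexHull(blobs(c,(5,100,50),(18,255,255),(0,0,640,400))[0]).reshape(-1,2);print(circ(onz(c,h,t[2]-.010)),circ(onz(c,h,t[2]-.006)))
E
```

```text
[0.58430714 0.01356653 0.22636156]
[0.5843582  0.01369002 0.22637449]
[0.5843932 0.013826  0.2264106]
(array([0.58552465, 0.01347431]), np.float64(0.07064532962114839)) (array([0.58374014, 0.01368588]), np.float64(0.0687959307383464))
```

Emit:
arm_command:
  rows:
    - {"fingers":0.02,"delta_pos":[0,0.001,-0.015],"turn":0}
    - {"fingers":0.02,"delta_pos":[0,0,-0.015],"turn":0}
    - {"fingers":0.02,"delta_pos":[0,0,-0.01],"turn":0}
    - {"fingers":0.02,"delta_pos":[0,0,-0.003],"turn":0}
    - {"fingers":0.02,"delta_pos":[0,0,-0.003],"turn":0}

```text
t: 30.35
tcp_pos: [0.5846, 0.0152, 0.1804]
tool_rot: [0.0, 0.057, 0.998, 0.0]
ft_force: [0.1, 0.6, -1.8]
finger_gap: 0.0384
grip_force: 51.0
```

Emit:
arm_command:
  rows:
    - {"fingers":0.02,"delta_pos":[0,0,-0.003],"turn":0}
    - {"fingers":0.02,"delta_pos":[0,0,-0.003],"turn":0}
    - {"fingers":0.02,"delta_pos":[0,0,-0.003],"turn":0}
    - {"fingers":0.02,"delta_pos":[0,0,-0.002],"turn":0}
    - {"fingers":0.02,"delta_pos":[0,0,0],"turn":0}

```text
t: 30.85
tcp_pos: [0.5844, 0.0153, 0.1691]
tool_rot: [-0.0, 0.057, 0.998, 0.0]
ft_force: [-0.5, -0.1, -1.5]
finger_gap: 0.0384
grip_force: 51.0
```

Emit:
arm_command:
  rows:
    - {"fingers":0.02,"delta_pos":[0,0,-0.003],"turn":0}
    - {"fingers":0.02,"delta_pos":[0,0,-0.003],"turn":0}
    - {"fingers":0.02,"delta_pos":[0,0,-0.002],"turn":0}
    - {"fingers":0.02,"delta_pos":[0,0,-0.002],"turn":0}
    - {"fingers":0.02,"delta_pos":[0,0,0],"turn":0}

```text
t: 31.35
tcp_pos: [0.5843, 0.0153, 0.1589]
tool_rot: [-0.0, 0.057, 0.998, 0.0]
ft_force: [0.0, -0.0, -1.4]
finger_gap: 0.0386
grip_force: 51.0
```

Emit:
arm_command:
  rows:
    - {"fingers":0.02,"delta_pos":[0,0,-0.001],"turn":0}
    - {"fingers":0.02,"delta_pos":[0,0,0],"turn":0}
    - {"fingers":0.02,"delta_pos":[0,0,0],"turn":0}
    - {"fingers":0.02,"delta_pos":[0,0,0],"turn":0}
    - {"fingers":0.02,"delta_pos":[0,0,0],"turn":0}

```text
t: 31.85
tcp_pos: [0.5845, 0.0153, 0.1584]
tool_rot: [0.0, 0.057, 0.998, -0.0]
ft_force: [0.2, 0.6, -1.1]
finger_gap: 0.0389
grip_force: 51.0
```

Emit:
arm_command:
  rows:
    - {"fingers":0.02,"delta_pos":[0,0,-0.001],"turn":0}
    - {"fingers":0.02,"delta_pos":[0,0,0],"turn":0}
    - {"fingers":0.02,"delta_pos":[0,0,-0.001],"turn":0}
    - {"fingers":0.02,"delta_pos":[0,0,0],"turn":0}
    - {"fingers":0.02,"delta_pos":[0,0,0],"turn":0}

```text
t: 32.35
tcp_pos: [0.5847, 0.0153, 0.1579]
tool_rot: [0.001, 0.057, 0.998, -0.0]
ft_force: [-4.1, 0.2, 11.0]
finger_gap: 0.039
grip_force: 52.3
```

The keeper is seated: 11 N of contact at the expected height. I release it and go to the near side of the lever.

Emit:
arm_command:
  rows:
    - {"fingers":0.085,"delta_pos":[0,0,0],"turn":0}
    - {"fingers":0.085,"delta_pos":[0,0,0],"turn":0}
    - {"fingers":0.085,"delta_pos":[0,0,0],"turn":0}
    - {"fingers":0.085,"delta_pos":[0,0,0],"turn":0}
    - {"fingers":0.085,"delta_pos":[0,0,0.02],"turn":0}

```text
t: 32.85
tcp_pos: [0.5833, 0.0154, 0.174]
tool_rot: [-0.002, 0.057, 0.998, 0.0]
ft_force: [0.3, -0.2, 0.4]
finger_gap: 0.085
grip_force: 0.0
```

Emit:
arm_command:
  rows:
    - {"fingers":0.085,"delta_pos":[0,0,0.04],"turn":0}
    - {"fingers":0.085,"delta_pos":[0,0,0.04],"turn":0}
    - {"fingers":0.0,"delta_pos":[-0.026,-0.038,0],"turn":0}
    - {"fingers":0.0,"delta_pos":[-0.026,-0.038,0],"turn":0}
    - {"fingers":0,"delta_pos":[-0.026,-0.038,0],"turn":0}

```text
t: 33.35
tcp_pos: [0.5057, -0.0995, 0.2563]
tool_rot: [0.0, 0.057, 0.998, -0.0]
ft_force: [0.6, -1.1, 0.3]
finger_gap: 0.0431
grip_force: 0.0
```

Emit:
arm_command:
  rows:
    - {"fingers":0,"delta_pos":[0,0,0],"turn":0}
    - {"fingers":0,"delta_pos":[0,0,0],"turn":0}
    - {"fingers":0,"delta_pos":[0,0,0],"turn":0}
    - {"fingers":0,"delta_pos":[0,0,0],"turn":0}
    - {"fingers":0,"delta_pos":[0,0,0],"turn":0}

```text
t: 33.85
tcp_pos: [0.507, -0.0978, 0.2561]
tool_rot: [-0.0, 0.057, 0.998, 0.0]
ft_force: [0.2, -0.2, -0.2]
finger_gap: 0.0002
grip_force: 0.0
```

```bash
python3 - <<'E'
from h import *
c=cam('wrist','w15');print(manip.get_obs()['tcp_pos'],ball(c,.135))
for X,b in((cam('side','s15'),(300,130,390,215)),(c,(0,0,640,400))):
    h=cv2.convexHull(blobs(X,(5,100,50),(18,255,255),b,100)[0]).reshape(-1,2)
    print([(z,circ(onz(X,h,z))) for z in(.148,.152)])
E
```

```text
[ 0.50685251 -0.09791141  0.25606803] ([[np.float64(316.44717444717446), np.float64(231.59459459459458)]], 407, array([[ 0.53908671, -0.10318219,  0.135     ]]))
[(0.148, (array([0.58255406, 0.01192351]), np.float64(0.06944192004801375))), (0.152, (array([0.58009411, 0.00715806]), np.float64(0.06904001751743255)))]
[(0.148, (array([0.58531429, 0.01558827]), np.float64(0.07066154000045664))), (0.152, (array([0.58299722, 0.01390235]), np.float64(0.06953504702537266)))]
```

View pics/w15.png

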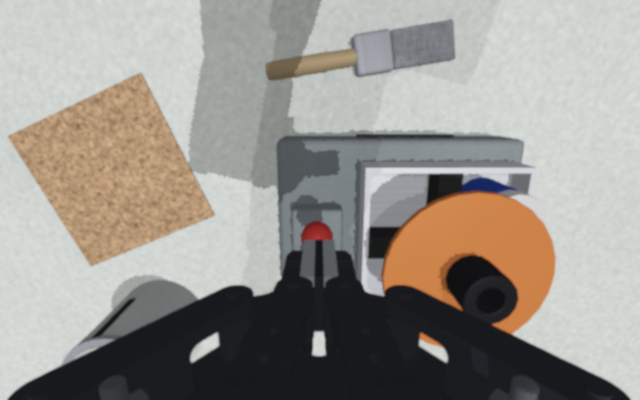

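The keeper is home with the blue jar under it, and the ball is at (316,231) just beyond the fingertips. I lower the fingers and push the lever away.

Emit:
arm_command:
  rows:
    - {"fingers":0,"delta_pos":[0.0,-0.003,-0.03],"turn":0}
    - {"fingers":0,"delta_pos":[0,0,-0.04],"turn":0}
    - {"fingers":0,"delta_pos":[0,0,-0.035],"turn":0}
    - {"fingers":0,"delta_pos":[0,0,-0.025],"turn":0}
    - {"fingers":0,"delta_pos":[0,0,0],"turn":0}

```text
t: 34.45
tcp_pos: [0.5048, -0.1007, 0.1233]
tool_rot: [-0.003, 0.057, 0.998, 0.001]
ft_force: [0.2, -0.0, 0.4]
finger_gap: -0.0
grip_force: 0.0
```

Emit:
arm_command:
  rows:
    - {"fingers":0,"delta_pos":[0.01,-0.001,0],"turn":0}
    - {"fingers":0,"delta_pos":[0.01,-0.001,0],"turn":0}
    - {"fingers":0,"delta_pos":[0.01,-0.001,0],"turn":0}
    - {"fingers":0,"delta_pos":[0.01,-0.001,0],"turn":0}
    - {"fingers":0,"delta_pos":[0.01,-0.001,0],"turn":0}

```text
t: 34.95
tcp_pos: [0.5578, -0.1069, 0.1268]
tool_rot: [0.0, 0.057, 0.998, -0.0]
ft_force: [-2.1, 0.3, 0.6]
finger_gap: 0.0002
grip_force: 0.6
```

Emit:
arm_command:
  rows:
    - {"fingers":0,"delta_pos":[0.005,-0.001,0],"turn":0}
    - {"fingers":0,"delta_pos":[0.005,0,0],"turn":0}
    - {"fingers":0,"delta_pos":[0.003,0,0],"turn":0}
    - {"fingers":0,"delta_pos":[0.001,0,0],"turn":0}
    - {"fingers":0,"delta_pos":[0,0,0],"turn":0}

```text
t: 35.45
tcp_pos: [0.5705, -0.1076, 0.1262]
tool_rot: [0.0, 0.057, 0.998, 0.0]
ft_force: [-0.2, -0.2, -0.1]
finger_gap: 0.0001
grip_force: 0.0
```

Emit:
arm_command:
  rows:
    - {"fingers":0,"delta_pos":[-0.015,0.002,0],"turn":0}
    - {"fingers":0,"delta_pos":[0,0,0.04],"turn":0}
    - {"fingers":0,"delta_pos":[0,0,0.045],"turn":0}
    - {"fingers":0,"delta_pos":[0,0,0.045],"turn":0}
    - {"fingers":0,"delta_pos":[0,-0.04,0],"turn":0}

```text
t: 35.95
tcp_pos: [0.5572, -0.1436, 0.2635]
tool_rot: [0.005, 0.055, 0.998, -0.001]
ft_force: [1.2, -0.1, -0.5]
finger_gap: 0.0001
grip_force: 0.0
```

Emit:
arm_command:
  rows:
    - {"fingers":0,"delta_pos":[0.03,-0.03,0],"turn":0}
    - {"fingers":0,"delta_pos":[0.03,-0.03,0],"turn":0}
    - {"fingers":0,"delta_pos":[0,0,0],"turn":0}
    - {"fingers":0,"delta_pos":[0,0,0],"turn":0}
    - {"fingers":0,"delta_pos":[0,0,0],"turn":0}

```text
t: 36.45
tcp_pos: [0.615, -0.205, 0.2566]
tool_rot: [0.0, 0.057, 0.998, 0.0]
ft_force: [0.0, -1.1, 0.0]
finger_gap: 0.0001
grip_force: 0.0
```

```bash
python3 - <<'E'
from h import *
c=cam('wrist','w16');t=manip.get_obs()['tcp_pos'];b=ball(c,.136);print(t,b,proj(c,[[.588,-.108,.139],[.5986,-.110,.135]]))
d=b[2][0][:2]-np.array([.570,-.107]);s=d@[.9934,-.1148];print('lever',.5+np.arcsin(s/.06))
S=cam('side','s16');print(ball(S,.136))
E
```

```text
[ 0.61494174 -0.20482867  0.25695169] ([[np.float64(439.0329268292683), np.float64(153.87439024390244)]], 820, array([[ 0.59403809, -0.10850386,  0.136     ]])) [[440.86552203 146.47737439]
 [436.80747165 159.70347095]]
lever 0.9124642186366035
([[np.float64(343.6), np.float64(193.5)]], 10, array([[ 0.56376092, -0.03255325,  0.136     ]]))
```

View pics/s16.png

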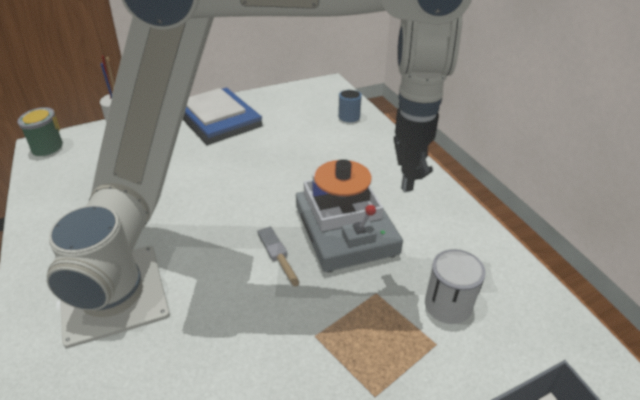

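The side view shows the keeper level on the shaft at (343,178), the lever over at (370,210), tin and brush undisturbed, and the arm clear. The lever measures about 0.91 rad, so I hand in.

```bash
python3 -c "
from station import manip
print(manip.job_done())"
```

```text
the job is handed in; nothing more can be done
None
```

The job is handed in with no verdict returned: the green and blue jars stand in cells of their own, the keeper is home on the shoulder, and the lever is pushed over to about 0.91 rad by camera estimate.

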